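# Meter three grinding balls from a gate hopper into a grinding jar

### The job

Charge the grinding jar: stand the steel jar upright on the round mat directly under the ball dispenser's spout and let go of it, then draw the slide gate under the hopper partly open so that exactly three of the six balls drop into the jar, and push the gate fully shut again so the other three stay in the hopper. Leave the jar under the spout, and do not disturb the two vials or the test cassette.

Things in the scene. Friction and masses are not known exactly. Their poses are not given: they have to be found in the camera images.
- hopper: fixed ball dispenser; origin on the table; own x away from the robot, y along the hopper towards the gate knob. Base plate 6 mm thick; column beyond x = 39 mm. Clear hopper y -60..60, x -13..13, z 180..268 mm, flared bin above x -53..53, z to 312. Balls lie in a row on the gate; ramp below leads to the spout at y -43. Below z 150 open to -x: lean the gripper back to the robot 30-40 deg there
- spout (a point): centre of the spout's lower opening (20 x 25 mm inside; its collar 32 x 39 mm outside), 150 mm above the table, fixed to the hopper; falling balls reach the jar's mouth within about 13 mm of jar_spot's vertical line, so centre the jar well
- jar_spot (a point): point on the top face of the base plate, 6 mm above the table, under the spout: centre of the black round mat (74 mm across, flush) where the jar belongs
- gate (a joint): gate opening, m: 0 shut (starts 0 to 0.004), 0.112 full. Slides along hopper +y, 7 degrees downwards; friction 1.5 N, stays where left. It is the floor under the ball row, sloping down to the knob; ball k drops by about 0.018k - 0.004 (the first at 0.018), so 0.005 + 0.018n frees exactly n balls. Black ticks on the gate show this: tick n level with the outside of the hopper's end face = n balls out
- gate_grip (a point): middle of the gate's black knob: block 16 mm along hopper x, 20 mm along y, 30 mm high, upright on the gate's end; point 13 mm below its top, about 245 mm above the table, 60 mm beyond the hopper's +y end face; free above and around, the 20 mm wide gate strip runs under it. Moves with the gate
- jar_centre (a point): centre (half-way up) of the open stainless grinding jar: round, 62 mm outside diameter, 64 mm high, wall 3 mm, floor 6 mm, 0.11 to 0.23 kg; loose; its z axis points up out of the mouth
- ball_1: one of six dark steel grinding balls, 18 mm across, 24 g; origin at its centre; number 1 in the row, counted from the spout end of the hopper (the row lies touching, pressed against the knob end)
- ball_2: one of six dark steel grinding balls, 18 mm across, 24 g; origin at its centre; number 2 in the row, counted from the spout end of the hopper (the row lies touching, pressed against the knob end)
- ball_3: one of six dark steel grinding balls, 18 mm across, 24 g; origin at its centre; number 3 in the row, counted from the spout end of the hopper (the row lies touching, pressed against the knob end)
- ball_4: one of six dark steel grinding balls, 18 mm across, 24 g; origin at its centre; number 4 in the row, counted from the spout end of the hopper (the row lies touching, pressed against the knob end)
- ball_5: one of six dark steel grinding balls, 18 mm across, 24 g; origin at its centre; number 5 in the row, counted from the spout end of the hopper (the row lies touching, pressed against the knob end)
- ball_6: one of six dark steel grinding balls, 18 mm across, 24 g; origin at its centre; number 6 in the row, counted from the spout end of the hopper (the row lies touching, pressed against the knob end)
- vial_red: bystander: sample vial with a red cap standing on the table, 23 mm across, 72 mm high; origin at its foot
- vial_green: bystander: sample vial with a green cap standing on the table, 23 mm across, 72 mm high; origin at its foot
- cassette: bystander: flat white test cassette lying on the table, 72 x 24 x 9 mm; origin at its underside

How it is judged (in metres and radians):
On the way, in this order (a step that is already met when the one before it is completed fails the run):
1. the jar stands upright on the base plate under the spout, released, with no ball in it yet (horizontal distance between jar_centre and jar_spot below 0.012 m and height (world z) of jar_centre below 0.043 m and angle between jar_centre's own z axis and vertical below 0.1 rad and contact force between the fingers and jar below 0.05 N and height (world z) of ball_1 above 0.232 m), for 0.2 s.
2. exactly three balls lie in the jar, the other three are in the hopper (horizontal distance between each of ball_1, ball_2, ball_3 and jar_centre below 0.027 m and height (world z) of each of ball_1, ball_2, ball_3 below 0.068 m and height (world z) of each of ball_4, ball_5, ball_6 above 0.232 m), for 0.2 s.
3. the gate is pushed shut (value of joint gate below 0.004 m), for 0.2 s.
At the end, for the whole second after the job is handed in: The jar stands upright (within 0.1 rad) on the base plate with its centre within 12 mm of the mat's centre under the spout; balls 1, 2 and 3 lie at rest inside it; balls 4, 5 and 6 are still in the hopper above the gate; the gate is shut to within 4 mm (all of step 2 and horizontal distance between jar_centre and jar_spot below 0.012 m and height (world z) of jar_centre below 0.043 m and angle between jar_centre's own z axis and vertical below 0.1 rad and value of joint gate below 0.004 m and linear speed of jar below 0.02 m/s and linear speed of each of ball_1, ball_2, ball_3 below 0.05 m/s); the robot touches nothing.
It fails at once if a vial or the test cassette is disturbed (moved more than 20 mm or a vial tipped) (distance of any of vial_red, vial_green, cassette from where it was at the start of the episode above 0.02 m or angle between any of vial_red, vial_green's own z axis and vertical above 0.5 rad).
It also fails if it takes over 64 s, if anything falls off the work surface, if the arm or the gripper's body presses on something with over 40 N, if the wrist force passes 120 N, or if a joint passes its speed limit or range.

### The arm

A 6-joint arm with a two-finger parallel gripper is mounted at the origin on a cart in front of the work surface, level with it; the furniture and walls round the work are solid. World frame = base frame: x ahead of the robot, y to its left, z up, the work surface at z = 0. Lengths are in m, angles in degrees, forces in N, time in s.
With the tool pointing down it reaches from about 0.375 to 0.9 m from the base axis. Payload 3.1 kg.
Tool frame: the origin (TCP) lies at the very end of the fingers, on their centre line; the grasp point (between the pads) lies 19 mm behind it; z points along the fingers, x is the direction in which the jaws open and shut, and the axes are right-handed (so a half turn about z gives the same grasp; the last joint's range is limited). The gripper opens to 87 mm and grips with 3 to 60 N. Pads are 19 mm wide; open, the fingers measure 117 mm over their backs; the gripper's body (75 mm by 190 mm) begins 51 mm behind the grasp point.
Start: joints at [-73.711, 30.224, 82.088, -0, 67.689, -10.227], TCP at [0.279, -0.559, 0.198] pointing down, gripper open.
Joint ranges: [-176.69, 176.69], [-43.24, 126.21], [12.49, 139.97], [-82, 262], [0, 151.66], [-163.58, 163.58]. Speed limits (degrees/s): [159.86, 159.86, 180, 180, 180, 180].

### API

Orientations are given as a 3x3 rotation matrix whose columns are the frame's x, y, z axes.
In Python, from rig import read_state, capture, bot gives the robot as it stands.
- The arm moves only by the shell command python3 -m crank 'ROWS' [OPENING]. ROWS is JSON, a list of rows, each a list of 2 entries, a list of its own where there are three numbers: the shift along the tool's x, y, z in cm, then the turn, a rotation vector about the tool's x, y, z in rad. In form: [[[dx, dy, dz], [wx, wy, wz]], ...]. A call has 1 to 12 rows; each row shifts and turns the commanded pose from where the row before left it, along the tool's axes as they then stand; what a row does not reach is not made up. A row lasts 1/10 s, in which the tool goes at most 50 mm and 8.59 degrees, less where a joint would pass 70% of its speed; a pose out of reach is approached as far as the arm can. A call with a gripper value outside its range is refused whole. OPENING is the closure, from -1 (fully open) to 1 (shut), set as the call begins (- or left out, the last holds). The fingers move at their own pace and stop on an object; the grip force is fixed at half the most. Time passes only in rows, so rows that do not move let the fingers close. It gives the time, the measured TCP pose, the force and the opening at its end, in the units of the state.
- read_state(): the state, without advancing time (a new reading comes with each control period).
- capture(name): name is "scene" or "top"; returns a dict with "pixels" (400x640x3 uint8, red, green, blue), "camera_matrix" (3x3 intrinsics, pixels), "dist" ([k1, k2, p1, p2, k3] as OpenCV has them; the pictures are not rectified), "R" (3x3) and "t" (3): a world point X has camera coordinates R X + t. Camera axes: x right, y down, z forward; pixel columns grow to the right and rows downward; lengths in m; the calibration is good to about 2 mm. A picture is of the moment at which its call begins. There is no depth.
- bot.hand_in(): hands the job in, once; it reports no verdict.
The state is a dict: "time_s": time; "joint_positions": joint angles; "qvel": joint speeds; "tau": joint torques, N m; "position": TCP position; "tcp_rot": TCP orientation; "force": force on the tool from outside, world axes, zero at the start; "moment": the same for the moment, N m; "opening": opening from 0.0 (shut) to 1.0 (fully open).
Only numpy, scipy, OpenCV 4.12 (cv2) and the standard library are available. Lean on these libraries where they do the work, as an engineer would, in place of code of your own. Each camera call takes 0.05 s, during which the arm holds its last target.

## Working session

There is one attempt and no reset: what is moved stays moved. The work goes in short steps, Python scripts to look and compute and a shell command to move; the robot and the scene stay as the last step left them, time stands still between calls to the robot, and variables do not carry over. Pictures are saved under pics/ and viewed, and the job is handed in when it is done.

```bash
ls; mkdir -p pics; python3 - <<'E'
from rig import read_state, capture, bot
import cv2
s=read_state(); print(s)
for n in ("scene","top"):
    c=capture(n); cv2.imwrite(f"pics/{n}0.png",c["pixels"][:,:,::-1]); print(n,c["camera_matrix"],c["dist"],c["R"],c["t"])
E
```

```text
pics
{'time_s': 0.0, 'joint_positions': array([-7.37123231e+01,  3.02782307e+01,  8.21569864e+01, -2.37268081e-03,
        6.76885533e+01, -1.02277777e+01]), 'qvel': array([-0.00537311, -0.04284146, -0.09509426,  0.05324336,  0.07861791,
        0.07361027]), 'tau': array([-1.69500527e-04, -4.40044606e+01, -1.76592457e+01,  6.33007963e-02,
        5.82660839e-02, -1.54763766e-04]), 'position': array([ 0.27880985, -0.55848421,  0.19727624]), 'tcp_rot': array([[ 4.46452609e-01, -8.94807049e-01, -6.42623088e-04],
       [-8.94804738e-01, -4.46452938e-01,  2.06275569e-03],
       [-2.13266930e-03, -3.45900475e-04, -9.99997666e-01]]), 'force': array([-0.42080806, -0.09641882,  0.29074885]), 'moment': array([0.02499651, 0.03499982, 0.02751191]), 'opening': 1.0009006314735829}
scene [[494.61715265   0.         325.2331471 ]
 [  0.         494.61715265 194.29026166]
 [  0.           0.           1.        ]] [0.05297416 0.         0.         0.         0.        ] [[ 0.80052547 -0.59917228  0.0123108 ]
 [-0.22717262 -0.32239537 -0.91894169]
 [ 0.55457333  0.73283955 -0.39420124]] [-0.40912437  0.31307516  1.06762458]
top [[409.75276167   0.         323.38576988]
 [  0.         409.75276167 196.55735659]
 [  0.           0.           1.        ]] [0.01428818 0.         0.         0.         0.        ] [[ 0.01876144 -0.99959846  0.02123491]
 [-0.99423584 -0.02089474 -0.10515946]
 [ 0.10556094 -0.01913957 -0.99422863]] [0.0845631  0.58420289 1.0131744 ]
```

View pics/scene0.png

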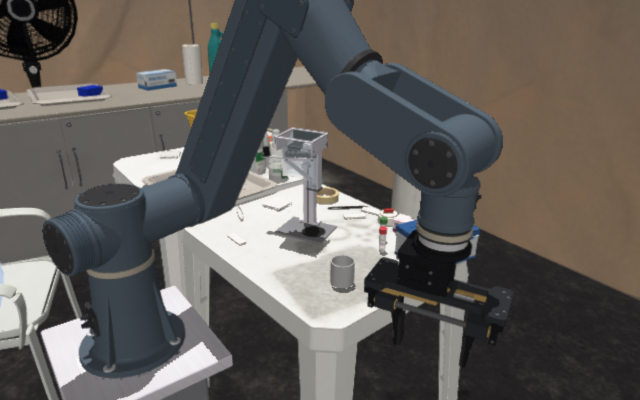

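View pics/top0.png

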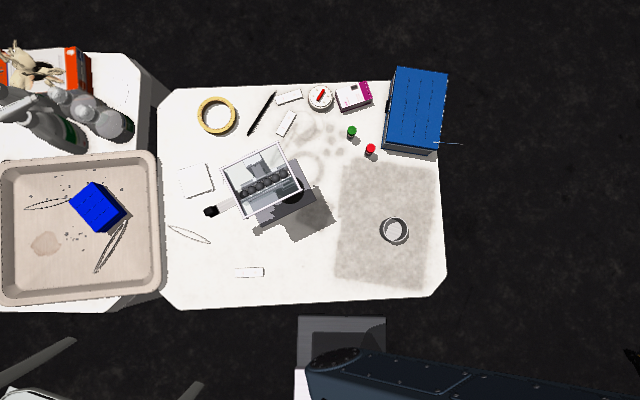

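The top view shows the jar at about (394,230), the hopper around (262,182), the knob at (210,211), and the vials at (351,130) and (370,148). I'll enlarge these.

```bash
cat > h.py <<'E'
import numpy as np, cv2
from rig import read_state, capture, bot
def ray(c,uv):
    p=cv2.undistortPoints(np.array([[uv]],float),c["camera_matrix"],np.array(c["dist"]))[0,0]
    R=np.array(c["R"]);t=np.array(c["t"])
    return -R.T@t, R.T@np.array([p[0],p[1],1.])
def at_z(c,uv,z):
    o,d=ray(c,uv); return o+d*(z-o[2])/d[2]
def proj(c,X):
    X=np.atleast_2d(np.array(X,float))
    return cv2.projectPoints(X,cv2.Rodrigues(np.array(c["R"]))[0],np.array(c["t"]),c["camera_matrix"],np.array(c["dist"]))[0][:,0]
def tri(ca,ua,cb,ub):
    A=[];b=[]
    oa,da=ray(ca,ua);ob,db=ray(cb,ub)
    k=np.linalg.lstsq(np.stack([da,-db],1),ob-oa,rcond=None)[0]
    p,q=oa+k[0]*da,ob+k[1]*db
    return (p+q)/2,np.linalg.norm(p-q)
def crop(c,x0,y0,x1,y1,s,name):
    im=cv2.resize(c["pixels"][y0:y1,x0:x1,::-1],None,fx=s,fy=s,interpolation=cv2.INTER_CUBIC)
    for x in range((x0+9)//10*10,x1,10):
        cv2.line(im,((x-x0)*s,0),((x-x0)*s,6 if x%50 else 16),(0,0,255),1)
        if x%20==0: cv2.putText(im,str(x),((x-x0)*s,26),0,.4,(0,0,255),1)
    for y in range((y0+9)//10*10,y1,10):
        cv2.line(im,(0,(y-y0)*s),(6 if y%50 else 16,(y-y0)*s),(0,0,255),1)
        if y%20==0: cv2.putText(im,str(y),(8,(y-y0)*s+4),0,.4,(0,0,255),1)
    cv2.imwrite("pics/"+name+".png",im)
E
python3 - <<'E'
from h import *
c=capture("top");crop(c,190,120,350,240,5,"t1");crop(c,340,110,440,260,4,"t2")
c=capture("scene");crop(c,220,110,420,310,3,"s1")
E
```

```text
(no output)
```

View pics/t1.png

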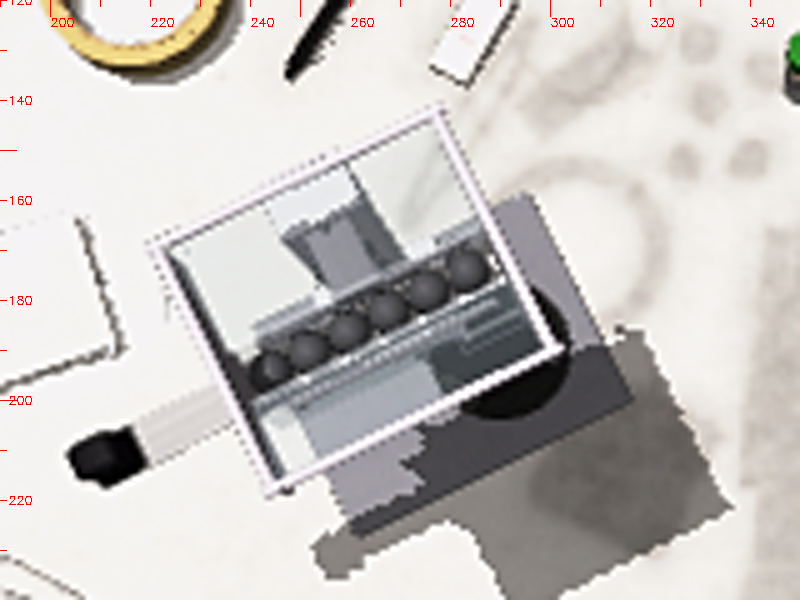

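View pics/t2.png

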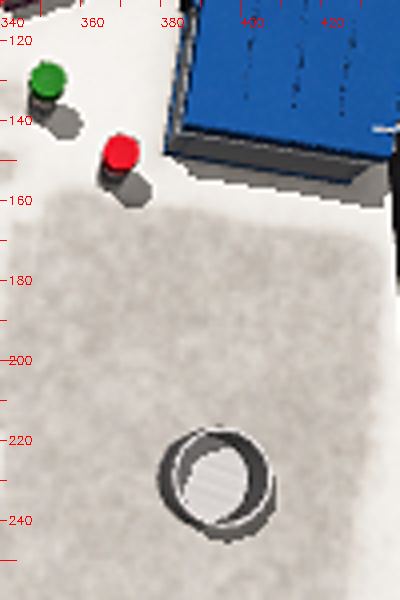

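View pics/s1.png

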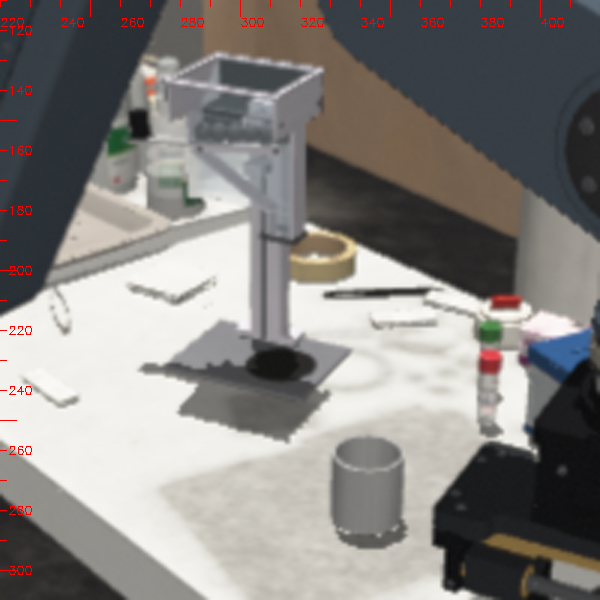

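```bash
python3 - <<'E'
from h import *
c=capture("top");s=capture("scene")
print("camtop",-np.array(c["R"]).T@c["t"],"scene",-np.array(s["R"]).T@s["t"])
P=[at_z(c,u,.312) for u in [(275.5,141.5),(220.5,169),(244.5,218.5),(302,190)]]
print("rim",np.round(P,4),np.mean(P,0),[np.linalg.norm(P[i]-P[(i+1)%4]) for i in range(4)])
B=[at_z(c,u,.006) for u in [(293.5,158.5),(314,200.5),(260.5,227.5)]]
print("base",np.round(B,4),[np.linalg.norm(B[i]-B[i+1]) for i in range(2)])
print("mat scene",at_z(s,(313.5,231),.006))
S=[at_z(s,u,.312) for u in [(292.5,128.5),(327.5,133.5),(311.5,144.5),(275.5,138.5)]]
print("rim scene",np.round(S,4),np.mean(S,0))
print("knob",at_z(c,(210,211),.255), "knobtri?")
print("jar rim top",at_z(c,(393,229),.064),"scene",at_z(s,(342.3,261.7),.064))
print("vials",at_z(c,(351.5,130),.072),at_z(c,(370.5,148),.072))
print("cassette?",at_z(c,(249,272),.009),at_z(c,(286,124),.009))
E
```

```text
camtop [0.47229729 0.11612763 1.06696577] scene [-0.19343953 -0.92659952  0.7135934 ]
rim [[0.6543 0.1933 0.312 ]
 [0.5998 0.2934 0.312 ]
 [0.5089 0.2455 0.312 ]
 [0.5638 0.1415 0.312 ]] [0.58173607 0.21841903 0.312     ] [np.float64(0.1139545655126058), np.float64(0.10270690690375726), np.float64(0.11764529130422686), np.float64(0.10426219867637157)]
base [[0.6838 0.1761 0.006 ]
 [0.5741 0.1199 0.006 ]
 [0.5015 0.2561 0.006 ]] [np.float64(0.12316782556649074), np.float64(0.15434363846729088)]
mat scene [0.59989101 0.17932201 0.006     ]
rim scene [[0.5891 0.273  0.312 ]
 [0.6434 0.1723 0.312 ]
 [0.5446 0.1128 0.312 ]
 [0.4941 0.2143 0.312 ]] [0.56781494 0.19311869 0.312     ]
knob [0.52517441 0.32354734 0.255     ] knobtri?
jar rim top [ 0.50248479 -0.07517234  0.064     ] scene [ 0.49665632 -0.08996147  0.064     ]
vials [0.74586757 0.03016114 0.072     ] [ 0.70138966 -0.01752825  0.072     ]
cassette? [0.38835702 0.28074544 0.009     ] [0.77511919 0.19806521 0.009     ]
```

```bash
python3 - <<'E'
from h import *
s=capture("scene");c=capture("top")
st=read_state();p=st["position"];R=st["tcp_rot"]
print(p,[proj(s,p+sg*R[:,0]*.0435).round(1).tolist() for sg in(-1,0,1)], proj(s,p+R[:,0]*.0585).round(1),proj(s,p-R[:,0]*.0585).round(1))
crop(s,350,240,530,390,4,"s2")
for nm,cam in(("top",c),("scene",s)):
    im=cam["pixels"][:,:,::-1].copy()
    x0,y0,x1,y1,k=(360,200,430,260,8) if nm=="top" else (310,240,380,310,8)
    im=cv2.resize(im[y0:y1,x0:x1],None,fx=k,fy=k,interpolation=cv2.INTER_CUBIC)
    th=np.linspace(0,2*np.pi,60)
    for z,col in((0.064,(0,0,255)),(0,(0,255,0))):
        q=proj(cam,np.stack([.5+.031*np.cos(th),-.079+.031*np.sin(th),0*th+z],1))
        cv2.polylines(im,[((q-[x0,y0]+.5)*k).astype(int)],True,col,1)
    cv2.imwrite(f"pics/jar_{nm}.png",im)
E
```

```text
[ 0.2790287  -0.55909759  0.19807361] [[[399.9, 353.0]], [[428.2, 362.6]], [[458.1, 372.8]]] [[468.8 376.5]] [[390.5 349.8]]
```

View pics/jar_top.png

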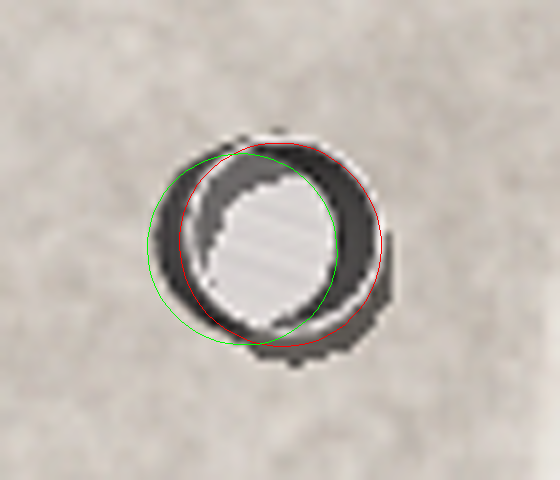

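View pics/jar_scene.png

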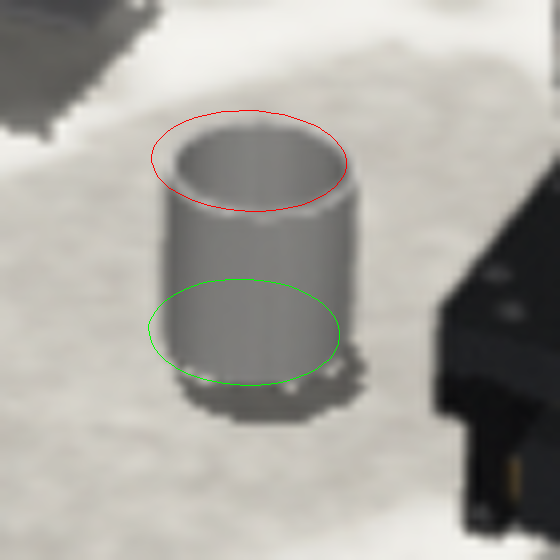

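View pics/s2.png

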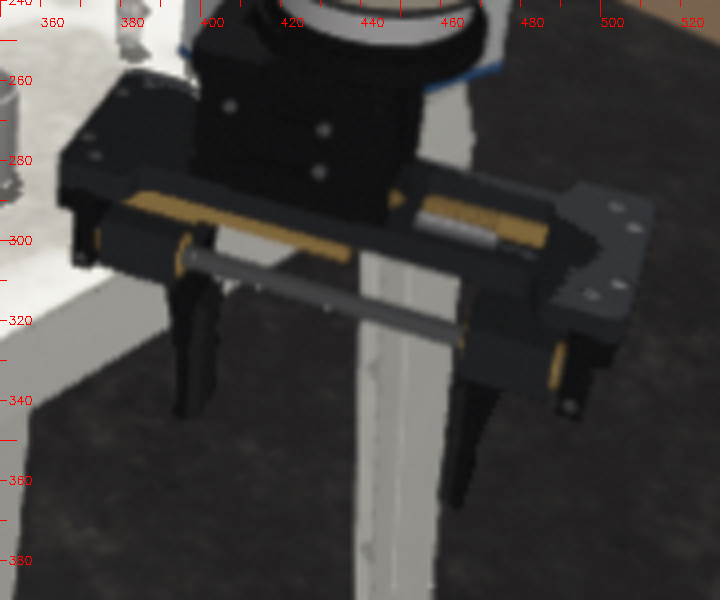

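```bash
cat > ov.py <<'E'
from h import *
import sys
def model(o,yaw):
    a=np.radians(yaw);X=np.array([np.cos(a),np.sin(a),0]);Y=np.array([-np.sin(a),np.cos(a),0]);o=np.array([*o,0.])
    f=lambda x,y,z:o+X*x+Y*y+np.array([0,0,z])
    th=np.linspace(0,2*np.pi,60)
    L=[]
    L.append([f(.037*np.cos(t),-.043+.037*np.sin(t),.006) for t in th])
    L.append([f(x,y,.312) for x,y in((-.053,-.06),(.053,-.06),(.053,.06),(-.053,.06),(-.053,-.06))])
    L.append([f(x,y,.18) for x,y in((-.013,-.06),(.013,-.06),(.013,.06),(-.013,.06),(-.013,-.06))])
    L.append([f(x,-.043+y,.15) for x,y in((-.016,-.0195),(.016,-.0195),(.016,.0195),(-.016,.0195),(-.016,-.0195))])
    L.append([f(x,.12+y,.258) for x,y in((-.008,-.01),(.008,-.01),(.008,.01),(-.008,.01),(-.008,-.01))])
    return L,f
def draw(cam,L,x0,y0,x1,y1,k,name):
    im=cv2.resize(cam["pixels"][y0:y1,x0:x1,::-1],None,fx=k,fy=k,interpolation=cv2.INTER_CUBIC)
    for i,l in enumerate(L):
        q=proj(cam,l)
        cv2.polylines(im,[((q-[x0,y0]+.5)*k).astype(int)],False,[(0,0,255),(0,255,0),(255,0,0),(255,0,255),(0,200,255)][i%5],1)
    cv2.imwrite("pics/"+name+".png",im)
E
python3 - <<'E'
from ov import *
L,f=model((.5817,.2184),27.8)
c=capture("top");s=capture("scene")
draw(c,L,190,120,330,240,5,"ovt");draw(s,L,260,110,350,250,4,"ovs")
E
```

```text
(no output)
```

View pics/ovt.png

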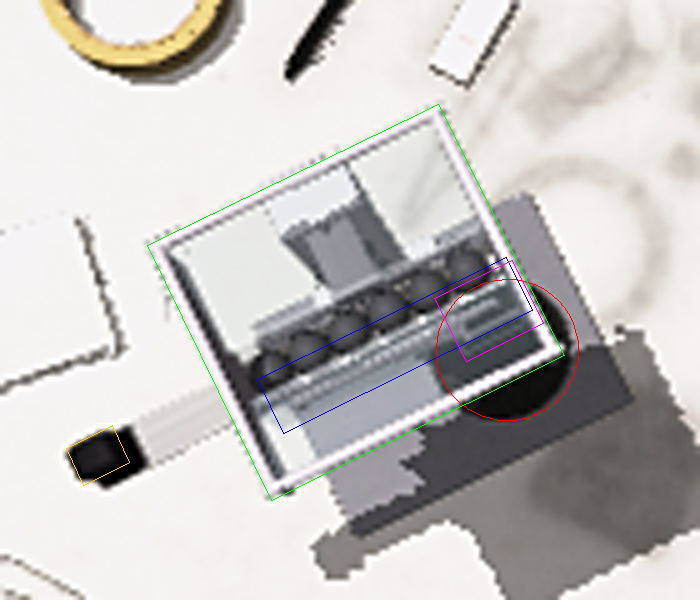

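View pics/ovs.png

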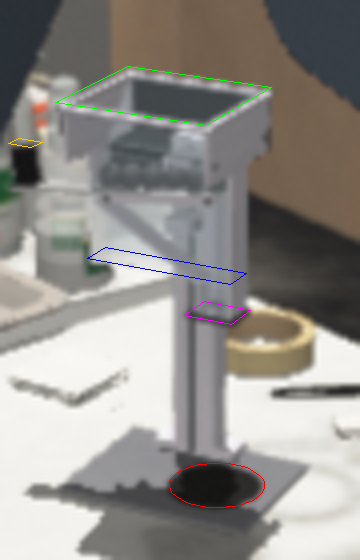

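```bash
python3 - <<'E'
from ov import *
c=capture("top");s=capture("scene")
g=s["pixels"].max(2).astype(int)
print(g[222:240,296:332])
g=c["pixels"].max(2).astype(int)
print(g[176:208,284:308])
E
```

```text
[[150 150 150 139 111 110 121 129 131 141 130 103 110 151 156 157 157 153
  145 140 146 186 219 171 141 160 189 212 216 220 226 229 229 228 227 228]
 [151 150 149 148 144 143 142 129  87  83  86  93 114 140 142 145 151 157
  157 157 159 159 152 127 132 148 157 170 177 191 212 223 225 227 230 229]
 [150 150 149 149 149 148 146 129  79  69  70  72  76  82  89 105 124 141
  144 144 148 143 122 116 143 148 149 151 151 153 158 165 177 188 204 208]
 [149 149 149 149 148 149 147 129  80  69  69  68  67  66  65  67  71  76
   79  91 112 116 110 117 144 148 149 149 148 148 148 149 153 154 157 161]
 [151 149 149 148 148 148 148 135  95  69  63  60  57  50  44  40  35  35
   38  43  55  77 110 126 135 143 148 149 148 147 148 149 150 150 150 151]
 [151 150 150 149 149 149 147 142 116  65  42  34  29  27  25  24  24  23
   24  24  28  37  54  67  88 116 132 141 147 148 148 149 150 150 150 151]
 [151 151 150 151 150 149 143 123  84  41  26  23  22  23  21  20  22  23
   23  23  23  24  32  45  51  59  75 106 135 146 148 148 149 150 150 150]
 [140 149 150 150 150 144 120  76  51  35  24  21  22  22
[... 4115 characters left out ...]
15  14  17  16  17  17  15  15  17  16  15  15  14  45  76  74  73
   72  75  73  75  74  74]
 [ 24  12  15  15  15  14  12  14  14  13  12  15  46  74  75  74  75  72
   73  73  74  74  72  74]
 [ 75  54  24  22  11  12  12  14  28  41  45  76  74  74  75  72  74  72
   71  73  75  74  74  77]
 [ 75  75  74  75  74  75  75  75  73  74  73  73  73  72  74  73  73  74
   73  74  75  75  70  60]
 [ 73  74  73  73  74  75  74  74  75  75  74  74  75  73  74  72  73  71
   72  75  69  60  72 104]
 [ 73  75  73  71  72  72  73  72  72  74  74  73  74  74  74  74  72  75
   69  59  74 105 105 107]
 [ 75  74  73  73  71  73  73  72  74  74  73  72  74  73  74  75  67  60
   72 102 103 103 103 104]]
```

```bash
python3 - <<'E'
from ov import *
from scipy.optimize import least_squares
c=capture("top");s=capture("scene")
T=[(299,179),(300,180),(301.5,182),(302.8,184),(303.4,186),(303.9,188),(303.7,190),(303.5,192),(303,194),(302,196),(301,198),(300,199),(299,200),(298,201),(296,202),(290,203.4),(287,203.3)]
S=[(302.3,229),(301.7,231),(301.7,232),(302.7,234),(304.5,235.5),(310,236.6),(314,236.9),(318,236.3),(322.8,228),(324,229.3),(324.6,231),(324.3,232),(324,233),(322.5,234),(320,235),(312,225.8),(308,226.3)]
for nm,cam,E in(("top",c,T),("scene",s,S)):
    W=np.array([at_z(cam,u,.006) for u in E])[:,:2]
    r=least_squares(lambda p:np.hypot(*(W-p).T)-.037,[.6,.18],loss='soft_l1',f_scale=.002)
    print(nm,r.x,np.round(r.fun*1000,1))
    r=least_squares(lambda p:np.hypot(*(W-p[:2]).T)-p[2],[.6,.18,.037]);print(r.x)
E
```

```text
top [0.60172991 0.1841251 ] [-0.2 -0.3 -0.4  0.2  0.1  0.5 -0.2 -0.1 -0.  -0.3  0.3 -0.   0.   0.4
 -0.1 -0.5 -0.2]
[0.60156278 0.18365855 0.03659   ]
scene [0.5978083  0.17980325] [-1.2 -2.5 -2.2 -0.7  1.3 -0.2  0.8  0.2  0.6 -0.2 -0.7 -1.3 -0.6 -2.
 -3.5 -0.6 -0.8]
[0.59782297 0.17964577 0.03617291]
```

```bash
python3 -m crank '[[[0,0,-1],[0.13,0,-0.023]],[[0,0,-1],[0.13,0,0]],[[0,0,-1],[0.13,0,0]],[[0,0,0],[0.13,0,0]],[[0,0,0],[0.13,0,0]],[[0,0,0],[0,0,0]]]' -1
cat > go.py <<'E'
from h import *
from scipy.spatial.transform import Rotation as Rn
a=np.radians(27.8);HX=np.array([np.cos(a),np.sin(a),0]);HY=np.array([-np.sin(a),np.cos(a),0]);HZ=np.array([0,0,1.])
SPOT=np.array([.6013,.1833,.006])
def Rt(tilt):
    t=np.radians(tilt); z=HX*np.sin(t)-HZ*np.cos(t); x=-HY
    return np.stack([x,np.cross(z,x),z],1)
def to(P,R=None):
    s=read_state();Rc=np.array(s["tcp_rot"]);d=Rc.T@(np.array(P)-s["position"])*100
    print("pos",np.round(s["position"],4),"tool shift cm",np.round(d,2),"dist",round(float(np.linalg.norm(d)),2))
    if R is not None: print("rotvec",np.round(Rn.from_matrix(Rc.T@R).as_rotvec(),4))
E
python3 - <<'E'
from go import *
R=Rt(37);print(R.round(3))
J=np.array([.502,-.080,.038]);g=J+.019*R[:,2];print(g, g-.12*R[:,2])
to(g-.12*R[:,2]+[0,0,.03],R)
print(read_state()["joint_positions"].round(1))
E
```

```text
time_s: 1.3
position: [0.2722, -0.5622, 0.225]
tcp_rot: [[0.462, -0.706, 0.536], [-0.887, -0.366, 0.282], [-0.003, -0.606, -0.796]]
force: [-0.9, 0.8, 0.1]
opening: 1.0
[[ 0.466 -0.706  0.532]
 [-0.885 -0.372  0.281]
 [-0.    -0.602 -0.799]]
[ 0.51211473 -0.07466711  0.02282593] [ 0.44823223 -0.10834853  0.11866219]
pos [ 0.2722 -0.5622  0.225 ] tool shift cm [-32.1  -24.43  28.31] dist 49.28
rotvec [-0.0051 -0.0007 -0.0055]
[-91.4  35.6  78.6  32.   86.7 -36.8]
```

```bash
python3 -m crank '[[[-2.1,-1.6,1.9],[0,0,0]],[[-2.7,-2,2.4],[0,0,0]],[[-2.7,-2.1,2.4],[0,0,0]],[[-2.7,-2.1,2.4],[0,0,0]],[[-2.7,-2.1,2.4],[0,0,0]],[[-2.7,-2.1,2.4],[0,0,0]],[[-2.7,-2.1,2.4],[0,0,0]],[[-2.7,-2.1,2.4],[0,0,0]],[[-2.7,-2.1,2.4],[0,0,0]],[[-2.7,-2.1,2.4],[0,0,0]],[[-2.7,-2.1,2.4],[0,0,0]],[[-2,-1.5,1.8],[0,0,0]]]' -1
python3 -m crank '[[[0,0,0],[0,0,0]],[[0,0,0],[0,0,0]]]' -1
python3 - <<'E'
from go import *
R=Rt(37)
J=np.array([.502,-.080,.038]);g=J+.019*R[:,2]
to(g-.12*R[:,2],R)
print(read_state()["joint_positions"].round(1))
s=capture("scene");crop(s,230,130,430,330,3,"s3")
c=capture("top");crop(c,300,170,480,320,4,"t3")
p=read_state()["position"];Rc=read_state()["tcp_rot"]
for cam in(s,c): print(proj(cam,[p,p+Rc[:,0]*.0435,p-Rc[:,0]*.0435]).round(1).tolist())
E
```

```text
time_s: 2.5
position: [0.4477, -0.1152, 0.1524]
tcp_rot: [[0.47, -0.703, 0.534], [-0.883, -0.376, 0.282], [0.002, -0.604, -0.797]]
force: [0.5, -0.1, 0.3]
opening: 1.002
time_s: 2.7
position: [0.4481, -0.1177, 0.1525]
tcp_rot: [[0.47, -0.702, 0.535], [-0.883, -0.376, 0.281], [0.004, -0.604, -0.797]]
force: [-0.1, -0.3, -0.7]
opening: 1.001
pos [ 0.4481 -0.1177  0.1525] tool shift cm [-0.83  1.68  2.97] dist 3.51
rotvec [-0.003  -0.0006  0.0054]
[-56.6  23.6 127.4  60.9  43.5 -45.8]
[[335.2, 240.8], [352.3, 244.7], [318.7, 236.9]]
[[420.7, 252.8], [437.9, 243.9], [403.4, 261.7]]
```

View pics/s3.png

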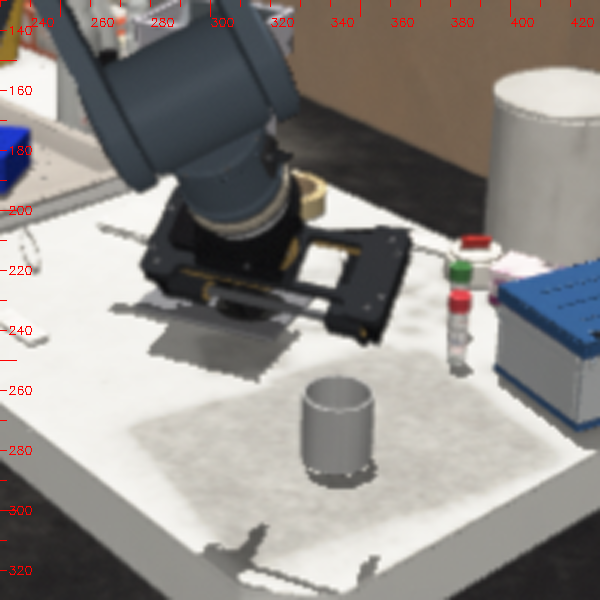

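View pics/t3.png

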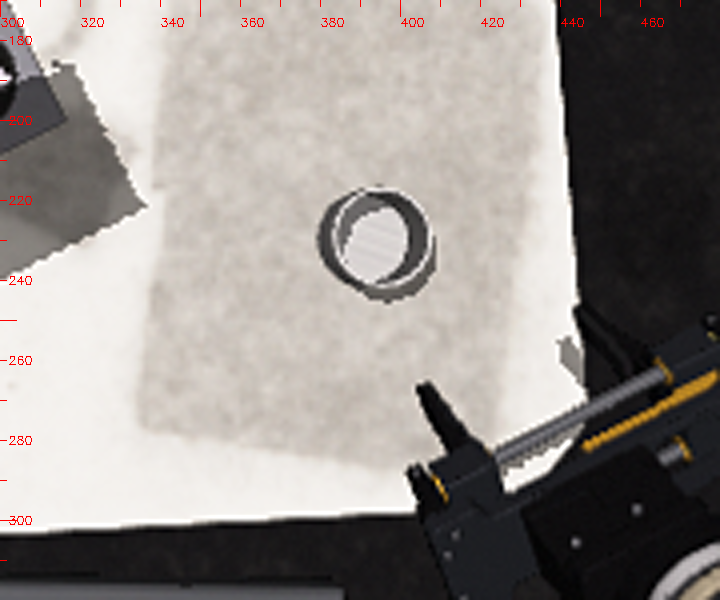

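```bash
python3 -m crank '[[[-0.4,0.8,2],[0,0,0]],[[-0.4,0.8,2.5],[0,0,0]],[[0,0,2.5],[0,0,0]],[[0,0,1.5],[0,0,0]],[[0,0,0],[0,0,0]],[[0,0,0],[0,0,0]]]' -1
python3 - <<'E'
from go import *
R=Rt(37)
J=np.array([.502,-.080,.038]);g=J+.019*R[:,2]
to(g,R)
s=capture("scene");crop(s,280,200,380,300,6,"s4")
c=capture("top");crop(c,370,190,470,290,6,"t4")
p=read_state()["position"];Rc=read_state()["tcp_rot"]
for cam in(s,c): print(proj(cam,[p,p+Rc[:,0]*.0435,p-Rc[:,0]*.0435]).round(1).tolist())
E
```

```text
time_s: 3.4
position: [0.4784, -0.0948, 0.0748]
tcp_rot: [[0.466, -0.704, 0.536], [-0.885, -0.372, 0.281], [0.002, -0.605, -0.796]]
force: [0.2, -0.1, -0.4]
opening: 0.998
pos [ 0.4784 -0.0948  0.0748] tool shift cm [-0.22  0.02  6.51] dist 6.51
rotvec [-0.0042 -0.0019  0.0011]
[[337.9, 260.8], [354.0, 264.9], [322.1, 256.8]]
[[402.0, 239.1], [417.8, 231.0], [386.0, 247.2]]
```

View pics/t4.png

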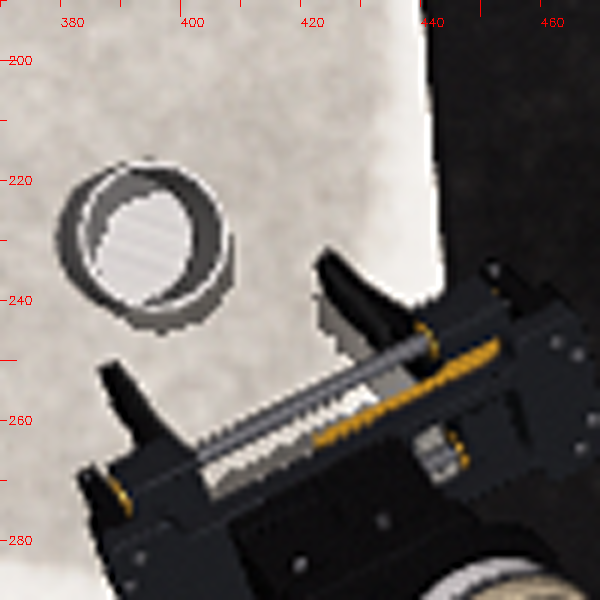

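View pics/s4.png

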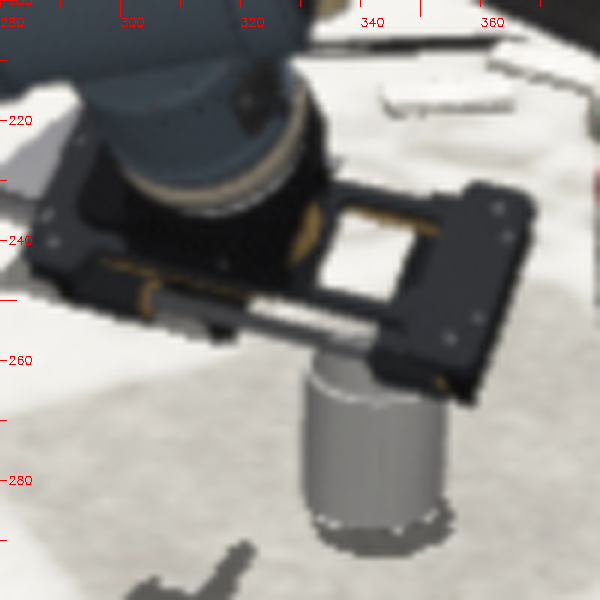

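```bash
python3 -m crank '[[[-0.2,0,1.5],[0,0,0]],[[0,0,1.5],[0,0,0]],[[0,0,1.5],[0,0,0]],[[0,0,1.5],[0,0,0]],[[0,0,0.5],[0,0,0]],[[0,0,0],[0,0,0]],[[0,0,0],[0,0,0]]]' -1
python3 - <<'E'
from go import *
R=Rt(37)
J=np.array([.502,-.080,.038]);g=J+.019*R[:,2]
to(g,R)
c=capture("top");crop(c,370,190,470,290,6,"t5")
p=read_state()["position"];Rc=read_state()["tcp_rot"]
for cam in(c,): print(proj(cam,[p,p+Rc[:,0]*.0435,p-Rc[:,0]*.0435]).round(1).tolist())
E
```

```text
time_s: 4.2
position: [0.512, -0.0739, 0.0236]
tcp_rot: [[0.466, -0.703, 0.536], [-0.885, -0.372, 0.281], [0.002, -0.605, -0.796]]
force: [0.2, -0.1, 0.4]
opening: 1.001
pos [ 0.512  -0.0739  0.0236] tool shift cm [0.07 0.07 0.05] dist 0.11
rotvec [-0.0045 -0.0016  0.0014]
[[389.5, 225.7], [404.5, 218.0], [374.4, 233.4]]
```

View pics/t5.png

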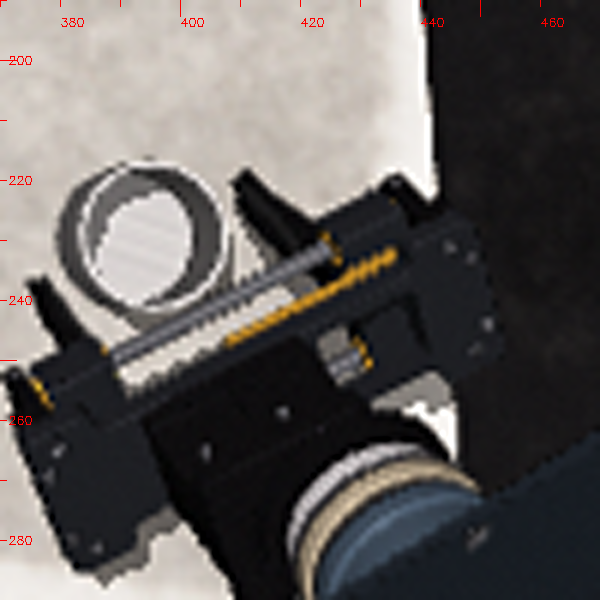

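```bash
python3 -m crank '[[[-0.15,0,0.3],[0,0,0]],[[-0.15,0,0.3],[0,0,0]],[[0,0,0],[0,0,0]]]' -1
python3 -m crank '[[[0,0,0],[0,0,0]],[[0,0,0],[0,0,0]],[[0,0,0],[0,0,0]],[[0,0,0],[0,0,0]],[[0,0,0],[0,0,0]],[[0,0,0],[0,0,0]],[[0,0,0],[0,0,0]],[[0,0,0],[0,0,0]]]' 1
python3 - <<'E'
from go import *
c=capture("top");crop(c,370,190,470,290,6,"t6")
s=capture("scene");crop(s,290,210,390,310,6,"s6")
p=read_state()["position"];Rc=read_state()["tcp_rot"]
for cam in(c,s): print(proj(cam,[p,p+Rc[:,0]*.0435,p-Rc[:,0]*.0435]).round(1).tolist())
E
```

```text
time_s: 4.55
position: [0.5138, -0.0689, 0.0181]
tcp_rot: [[0.467, -0.704, 0.535], [-0.884, -0.372, 0.282], [0.001, -0.605, -0.796]]
force: [-0.4, -1.0, -0.6]
opening: 1.001
time_s: 5.35
position: [0.514, -0.0693, 0.0182]
tcp_rot: [[0.467, -0.704, 0.536], [-0.884, -0.372, 0.281], [0.002, -0.605, -0.796]]
force: [0.2, -1.6, 0.4]
opening: 0.707
[[387.3, 224.9], [402.3, 217.3], [372.3, 232.6]]
[[342.1, 271.5], [357.6, 275.6], [327.0, 267.6]]
```

View pics/t6.png

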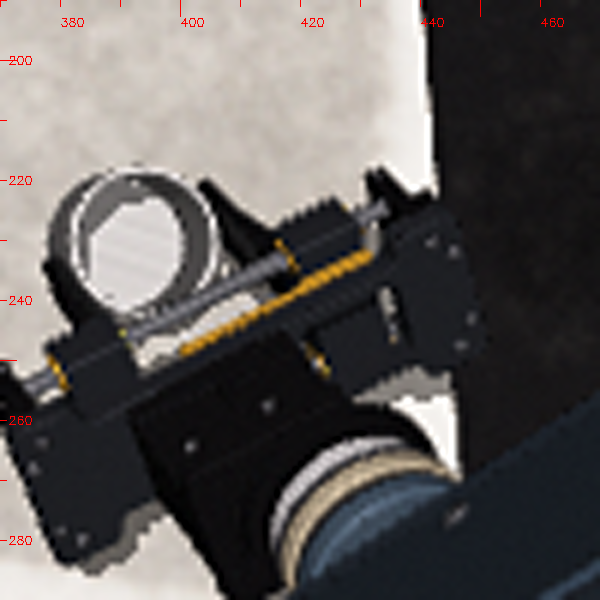

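View pics/s6.png

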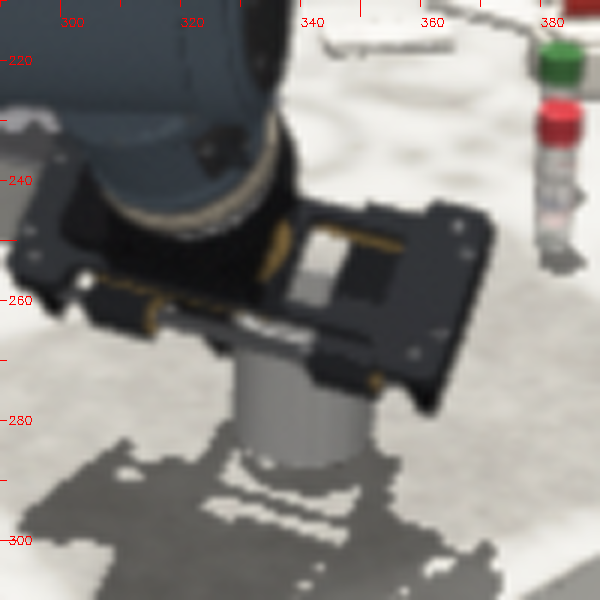

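```bash
python3 -m crank '[[[0,-0.6,-0.8],[0,0,0]],[[0,-0.9,-1.2],[0,0,0]],[[0,-0.9,-1.2],[0,0,0]],[[0,-0.6,-0.8],[0,0,0]],[[0,0,0],[0,0,0]],[[0,0,0],[0,0,0]]]' 1
python3 - <<'E'
from go import *
c=capture("top");crop(c,360,190,460,290,8,"t7")
s=capture("scene");crop(s,280,180,380,280,6,"s7")
print(read_state()["force"],read_state()["opening"])
for z in(.064,.028):print(at_z(c,(391,229.5),.064),proj(c,[*at_z(c,(391,229.5),.064)[:2],z]))
E
```

```text
time_s: 6.05
position: [0.5132, -0.0691, 0.0679]
tcp_rot: [[0.467, -0.704, 0.535], [-0.884, -0.373, 0.281], [0.002, -0.605, -0.797]]
force: [0.7, -0.3, -1.5]
opening: 0.708
[ 0.50603303  0.06642398 -1.65698376] 0.7068501284881638
[ 0.50116712 -0.07026187  0.064     ] [[391.  229.5]]
[ 0.50116712 -0.07026187  0.064     ] [[388.36883498 229.85775568]]
```

View pics/t7.png

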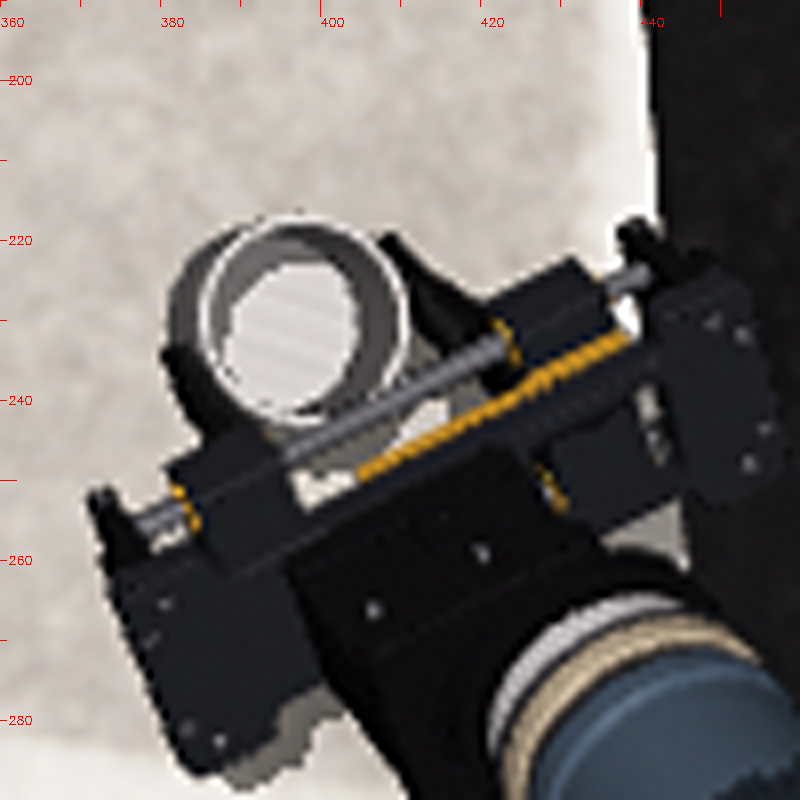

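View pics/s7.png

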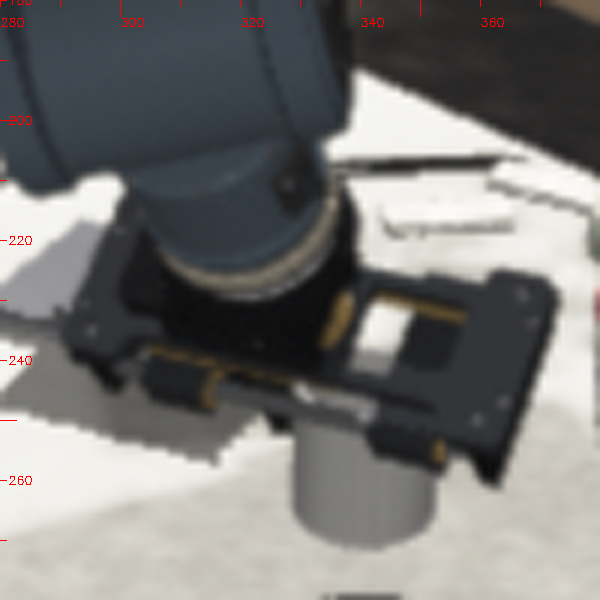

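```bash
python3 - <<'E'
from go import *
c=capture("top")
for u in ((398,230),(398.2,229.8)):
  j=at_z(c,u,.114); p=read_state()["position"];d=p-j
  print(j,d@HX,d@HY)
E
```

```text
[ 0.49888961 -0.07730341  0.114     ] 0.01654140821819559 0.000630972111288116
[ 0.4993628 -0.0777706  0.114    ] 0.016340718389491728 0.0012649232464485105
```

```bash
python3 - <<'E'
from go import *
F=np.array([.6157,.1924,.033])
A=F-HX*.16+[0,0,.06]
to(A,Rt(37)); p=read_state()["position"];Rc=np.array(read_state()["tcp_rot"])
print("A->B",Rc.T@(F-HX*.16-A)*100,"B->C",Rc.T@(HX*.16)*100)
E
```

```text
pos [ 0.5132 -0.069   0.0675] tool shift cm [-18.34  -5.74   1.15] dist 19.25
rotvec [-0.0034  0.0001  0.0006]
A->B [-1.46257559e-03  3.62703114e+00  4.77960699e+00] B->C [ 8.43950097e-03 -1.27456160e+01  9.67208363e+00]
```

```bash
python3 -m crank '[[[-1,-0.34,0.05],[0,0,0]],[[-2,-0.6,0.1],[0,0,0]],[[-2.4,-0.8,0.15],[0,0,0]],[[-2.5,-0.8,0.2],[0,0,0]],[[-2.5,-0.8,0.2],[0,0,0]],[[-2.5,-0.8,0.15],[0,0,0]],[[-2.4,-0.7,0.15],[0,0,0]],[[-2,-0.6,0.1],[0,0,0]],[[-1,-0.3,0.05],[0,0,0]],[[0,0,0],[0,0,0]],[[0,0,0],[0,0,0]]]' 1
python3 - <<'E'
from go import *
F=np.array([.6157,.1924,.033])
to(F-HX*.16,Rt(37)); to(F)
print(read_state()["joint_positions"].round(1),read_state()["opening"])
E
```

```text
time_s: 7.3
position: [0.4748, 0.1171, 0.0931]
tcp_rot: [[0.467, -0.704, 0.535], [-0.884, -0.373, 0.282], [0.001, -0.605, -0.797]]
force: [0.3, -0.2, -0.9]
opening: 0.704
pos [0.4748 0.1171 0.0931] tool shift cm [-0.09  3.65  4.77] dist 6.01
rotvec [-0.0035 -0.0005  0.0015]
pos [0.4748 0.1171 0.0931] tool shift cm [-0.08 -9.09 14.44] dist 17.07
[-17.1  34.2 137.  125.3  31.5 -78.2] 0.7043388205258144
```

```bash
python3 -m crank '[[[0,-0.3,1],[0,0,0]],[[0,-0.5,1.8],[0,0,0]],[[0,-0.6,2],[0,0,0]],[[0,-0.6,2],[0,0,0]],[[0,-0.5,1.8],[0,0,0]],[[0,-0.25,1],[0,0,0]],[[0,0,0],[0,0,0]],[[0,0,0],[0,0,0]]]' 1
python3 - <<'E'
from go import *
F=np.array([.6157,.1924,.033])
to(F,Rt(37))
print(read_state()["joint_positions"].round(1),read_state()["opening"])
c=capture("top");crop(c,200,110,360,260,5,"t8")
s=capture("scene");crop(s,230,110,360,260,5,"s8")
E
```

```text
time_s: 8.1
position: [0.545, 0.1541, 0.0334]
tcp_rot: [[0.466, -0.705, 0.535], [-0.885, -0.372, 0.281], [0.001, -0.604, -0.797]]
force: [-0.8, -0.2, -1.7]
opening: 0.708
pos [0.545  0.1541 0.0334] tool shift cm [-0.09 -6.38  4.88] dist 8.04
rotvec [-0.0031 -0.0007  0.0007]
[ -7.8  43.4 127.  135.1  29.8 -78.9] 0.7077506387335952
```

View pics/t8.png

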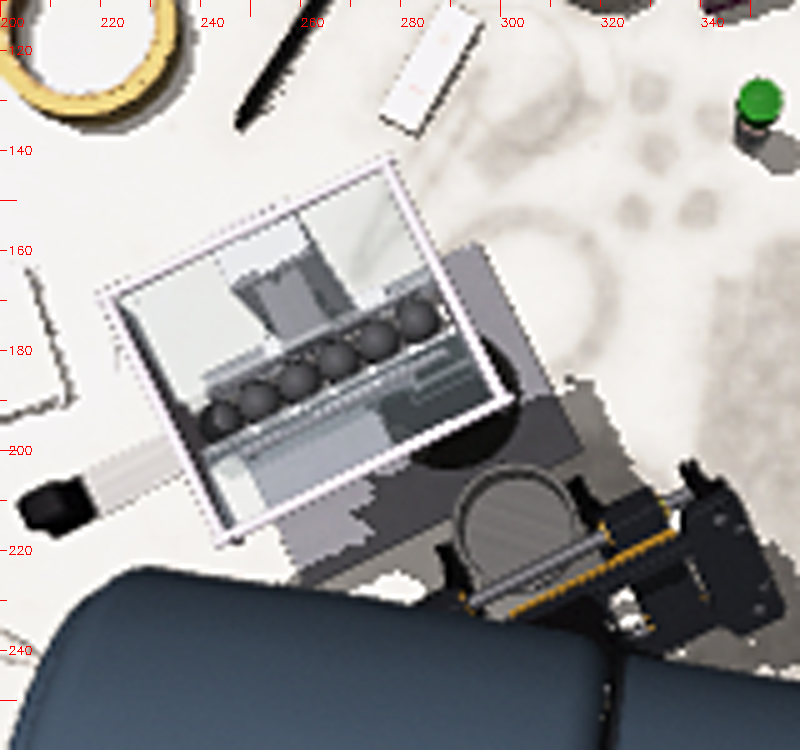

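View pics/s8.png

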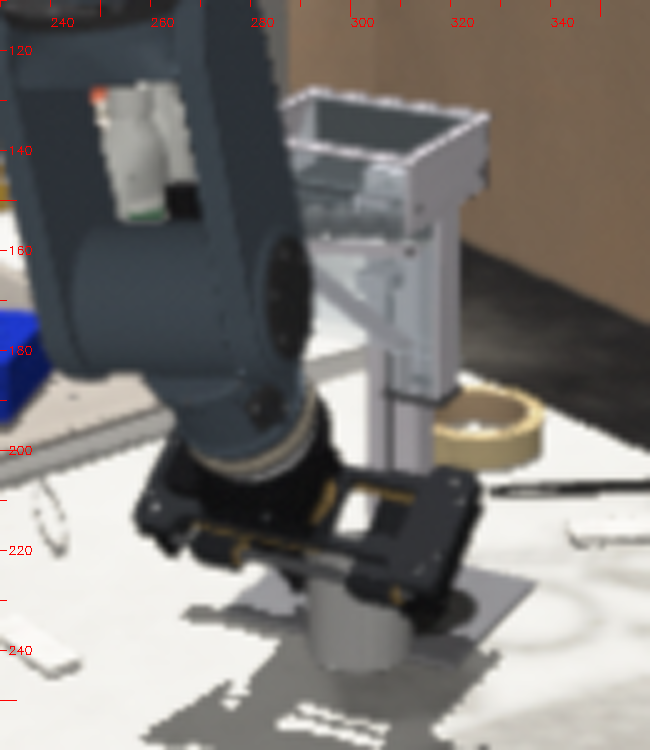

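```bash
cat > fk.py <<'E'
import numpy as np
from scipy.optimize import least_squares
from scipy.spatial.transform import Rotation as Rn
D=[([-73.712,30.278,82.157,0,67.689,-10.228],[.2790,-.5588,.1975]),
([-91.4,35.6,78.6,32.,86.7,-36.8],[.2722,-.5622,.225]),
([-56.6,23.6,127.4,60.9,43.5,-45.8],[.4481,-.1177,.1525]),
([-17.1,34.2,137.,125.3,31.5,-78.2],[.4748,.1171,.0931]),
([-7.8,43.4,127.,135.1,29.8,-78.9],[.545,.1541,.0334])]
def fk(q,p,s=(1,1)):
    q=np.radians(q);z0,r0,L2,a3,L3,d6=p
    Y=lambda a:Rn.from_rotvec([0,a,0]).as_matrix();Z=lambda a:Rn.from_rotvec([0,0,a]).as_matrix()
    R=Z(q[0]);o=R@[r0,0,0]+[0,0,z0]
    R=R@Y(q[1]);sh=o;e=o+R@[0,0,L2]
    R=R@Y(q[2]);e2=e+R@[a3,0,0];w=e2+R@[0,0,L3]
    R=R@Z(s[0]*q[3])@Y(q[4]);t=w+R@[0,0,d6]
    return sh,e,e2,w,t
if __name__=="__main__":
  for s in((1,1),(-1,1)):
    r=least_squares(lambda p:np.concatenate([fk(q,p,s)[4]-t for q,t in D]),[.2,0,.4,0,.4,.3])
    print(s,r.x.round(4),np.abs(r.fun).max())
E
python3 fk.py
```

```text
(1, 1) [ 0.5942 -0.0211  0.5387  0.1665  0.5023  0.5339] 0.09665968110500303
(-1, 1) [-0.9884  0.0833  0.7821 -0.0935 -0.0449 -0.4754] 0.146381876677758
```

```bash
python3 - <<'E'
from fk import *
Y=lambda a:Rn.from_rotvec([0,a,0]).as_matrix();Z=lambda a:Rn.from_rotvec([0,0,a]).as_matrix();X=lambda a:Rn.from_rotvec([a,0,0]).as_matrix()
zt=[None,[.536,.282,-.796],[.535,.281,-.797],[.535,.282,-.797],[.535,.281,-.797]]
for i in(1,2,4):
  q=np.radians(D[i][0])
  for nm,M in(("rollz+",lambda s:Y(q[1]+q[2])@Z(s*q[3])@Y(q[4])),("order X",lambda s:Y(q[1]+q[2])@X(s*q[3])@Y(q[4])),("UR pan",lambda s:Y(q[1]+q[2]+q[4])@Z(s*q[3])),("j3-j2",lambda s:Y(q[2]-q[1])@Z(s*q[3])@Y(q[4]))):
    for s in(1,-1): print(i,nm,s,(Z(q[0])@M(s))[:,2].round(3))
E
```

```text
1 rollz+ 1 [ 0.536  0.282 -0.796]
1 rollz+ -1 [-0.522  0.307 -0.796]
1 order X 1 [-0.022  0.365 -0.931]
1 order X -1 [ 0.039  0.364 -0.931]
1 UR pan 1 [ 0.009  0.357 -0.934]
1 UR pan -1 [ 0.009  0.357 -0.934]
1 j3-j2 1 [ 0.513 -0.671 -0.535]
1 j3-j2 -1 [-0.545 -0.645 -0.535]
2 rollz+ 1 [ 0.535  0.282 -0.797]
2 rollz+ -1 [-0.47  -0.38  -0.797]
2 order X 1 [-0.766  0.011 -0.642]
2 order X -1 [ 0.292  0.709 -0.642]
2 UR pan 1 [-0.138  0.209 -0.968]
2 UR pan -1 [-0.138  0.209 -0.968]
2 j3-j2 1 [ 0.846 -0.19  -0.498]
2 j3-j2 -1 [-0.158 -0.853 -0.498]
4 rollz+ 1 [ 0.535  0.281 -0.797]
4 rollz+ -1 [ 0.44  -0.414 -0.797]
4 order X 1 [-0.67  -0.526  0.523]
4 order X -1 [-0.504  0.687  0.523]
4 UR pan 1 [-0.342  0.047 -0.938]
4 UR pan -1 [-0.342  0.047 -0.938]
4 j3-j2 1 [0.863 0.236 0.447]
4 j3-j2 -1 [ 0.768 -0.459  0.447]
```

```bash
cat > fk2.py <<'E'
from fk import D
import numpy as np
from scipy.optimize import least_squares
from scipy.spatial.transform import Rotation as Rn
Y=lambda a:Rn.from_rotvec([0,a,0]).as_matrix();Z=lambda a:Rn.from_rotvec([0,0,a]).as_matrix()
def fk(q,p):
    q=np.radians(q);z0,r0,L2,L3,d6,b4y,b5x,s2=p
    R=Z(q[0]);o=R@[r0,s2,z0]
    R=R@Y(q[1]);e=o+R@[0,0,L2]
    R=R@Y(q[2]);w=e+R@[0,0,L3]
    R=R@Z(q[3]);w2=w+R@[0,b4y,0];R=R@Y(q[4]);t=w2+R@[b5x,0,d6]
    return o,e,w,w2,t
r=least_squares(lambda p:np.concatenate([fk(q,p)[4]-t for q,t in D]),[.2,0,.4,.4,.3,0,0,0])
P=r.x
if __name__=="__main__":
    print(P.round(4),np.abs(r.fun).max())
    for q,t in D[-2:]: print([x.round(3).tolist() for x in fk(q,P)])
E
python3 fk2.py
```

```text
[ 0.1426 -0.0353  0.6095  0.2664  0.3281 -0.037  -0.0771  0.1499] 0.043884013594462395
[[0.01, 0.154, 0.143], [0.338, 0.053, 0.647], [0.377, 0.041, 0.383], [0.354, 0.07, 0.379], [0.484, 0.12, 0.072]]
[[-0.015, 0.153, 0.143], [0.4, 0.096, 0.585], [0.444, 0.09, 0.323], [0.422, 0.12, 0.318], [0.551, 0.171, 0.011]]
```

```bash
python3 - <<'E'
from fk2 import *
from rig import read_state
s=read_state();print(s["joint_positions"],s["position"])
def fk(q,p):
    q=np.radians(q);z0,r0,s2,L2,a3,L3,b5x,d6=p
    R=Z(q[0]);o=R@[r0,s2,z0]
    R=R@Y(q[1]);e=o+R@[0,0,L2]
    R=R@Y(q[2]);w=e+R@[a3,0,L3]
    R=R@Z(q[3])@Y(q[4]);t=w+R@[b5x,0,d6]
    return o,e,w,t
for x0 in([.2,0,0,.4,0,.4,0,.3],[.3,.1,0,.5,-.1,.5,0,.3]):
  r=least_squares(lambda p:np.concatenate([fk(q,p)[3]-t for q,t in D]),x0);print(r.x.round(4),(r.fun*1000).round(0))
E
```

```text
[ -7.83412135  43.34969421 127.04812252 135.05694193  29.83084078
 -78.85842663] [0.54475074 0.15406176 0.03384317]
[ 2.742e-01 -5.000e-04  1.110e-01  5.886e-01  1.139e-01  3.912e-01
 -7.000e-04  3.306e-01] [-0.  0. -0.  0. -0.  0.  0. -0. -0. -0.  0.  0.  0. -0. -0.]
[ 2.742e-01 -5.000e-04  1.110e-01  5.886e-01  1.139e-01  3.912e-01
 -7.000e-04  3.306e-01] [-0.  0. -0.  0. -0.  0.  0. -0. -0. -0.  0.  0.  0. -0. -0.]
```

```bash
python3 -m crank '[[[-0.03,-0.6,0.5],[0,0,0]],[[-0.02,-1,0.8],[0,0,0]],[[-0.02,-1.2,0.9],[0,0,0]],[[-0.02,-1.2,0.9],[0,0,0]],[[0,-1.1,0.8],[0,0,0]],[[0,-0.8,0.6],[0,0,0]],[[0,-0.5,0.4],[0,0,0]],[[0,0,0],[0,0,0]],[[0,0,0],[0,0,0]]]' 1
python3 - <<'E'
from go import *
F=np.array([.6157,.1924,.033])
to(F,Rt(37))
print(read_state()["joint_positions"].round(1),read_state()["opening"])
c=capture("top");crop(c,230,130,350,250,6,"t9")
s=capture("scene");crop(s,250,160,350,260,6,"s9")
E
```

```text
time_s: 9.1
position: [0.6158, 0.1928, 0.0334]
tcp_rot: [[0.467, -0.704, 0.535], [-0.884, -0.373, 0.281], [0.001, -0.605, -0.797]]
force: [0.0, -0.2, -2.3]
opening: 0.708
pos [0.6158 0.1928 0.0334] tool shift cm [0.03 0.05 0.01] dist 0.06
rotvec [-0.0035 -0.0008  0.0012]
[ -1.4  43.2 115.8 125.1  21.1 -61.1] 0.708069559763388
```

View pics/t9.png

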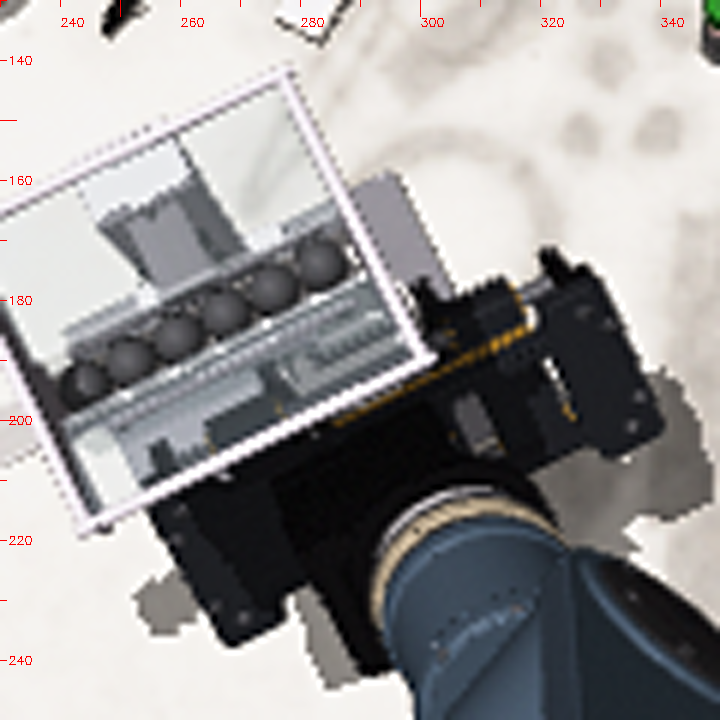

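View pics/s9.png

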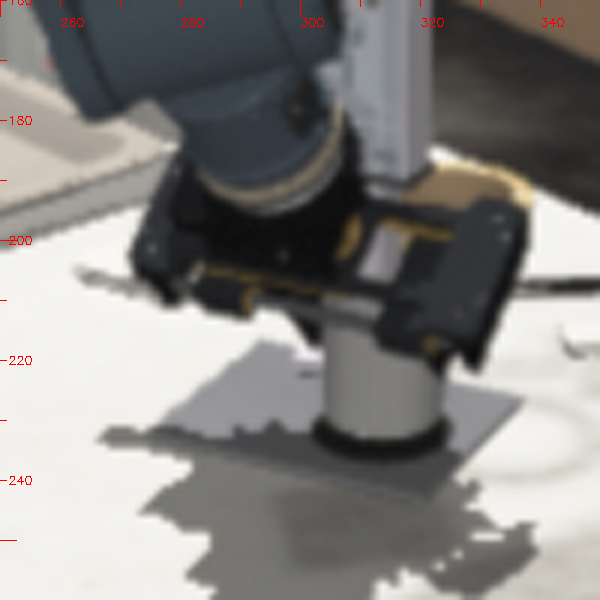

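```bash
python3 -m crank '[[[0,0.2,0.2],[0,0,0]],[[0,0.2,0.25],[0,0,0]],[[0,0.1,0.2],[0,0,0]],[[0,0,0],[0,0,0]],[[0,0,0],[0,0,0]]]' 1
python3 - <<'E'
from go import *
to([.6157,.1924,.0242],Rt(37))
s=capture("scene");crop(s,270,180,350,260,8,"s10")
L=[]
th=np.linspace(0,2*np.pi,60)
for r,z in((.037,.006),(.031,.006),(.031,.070)):
    L.append(np.stack([.6015+r*np.cos(th),.1837+r*np.sin(th),0*th+z],1))
import ov;ov.draw(s,L,270,180,350,260,8,"s10o")
E
```

```text
time_s: 9.7
position: [0.6162, 0.1928, 0.025]
tcp_rot: [[0.467, -0.704, 0.535], [-0.884, -0.372, 0.282], [0.001, -0.605, -0.796]]
force: [1.1, 0.5, -2.4]
opening: 0.706
pos [0.6162 0.1928 0.025 ] tool shift cm [0.01 0.1  0.02] dist 0.1
rotvec [-0.0039 -0.0007  0.0012]
```

View pics/s10o.png

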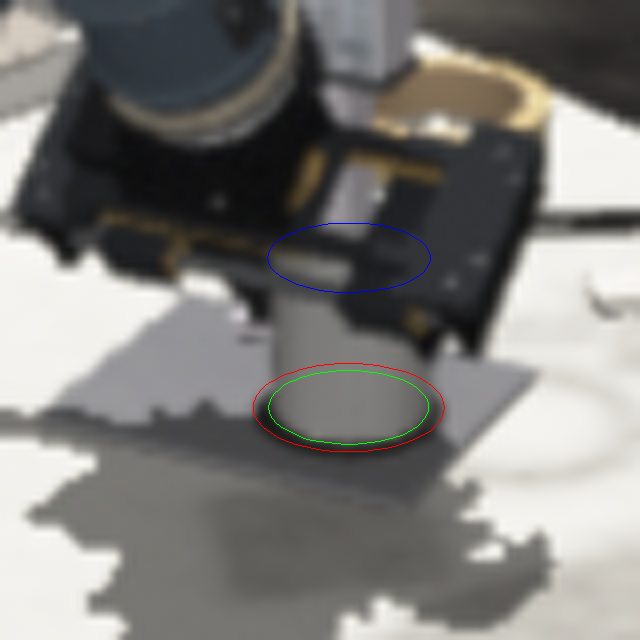

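```bash
python3 -m crank '[[[0,0.05,0.07],[0,0,0]],[[0,0,0],[0,0,0]],[[0,0,0],[0,0,0]]]' 1
python3 -m crank '[[[0,0,0],[0,0,0]],[[0,0,0],[0,0,0]],[[0,0,0],[0,0,0]],[[0,0,0],[0,0,0]],[[0,0,0],[0,0,0]]]' -1
python3 - <<'E'
from go import *
s=capture("scene")
L=[]
th=np.linspace(0,2*np.pi,60)
for r,z in((.037,.006),(.031,.006),(.031,.070)):
    L.append(np.stack([.6015+r*np.cos(th),.1837+r*np.sin(th),0*th+z],1))
import ov;ov.draw(s,L[:0],270,180,350,260,8,"s11o")
E
```

```text
time_s: 10.05
position: [0.6164, 0.1929, 0.0244]
tcp_rot: [[0.467, -0.704, 0.536], [-0.884, -0.372, 0.282], [0.002, -0.605, -0.796]]
force: [0.0, -0.1, -2.2]
opening: 0.704
time_s: 10.55
position: [0.6165, 0.1929, 0.0246]
tcp_rot: [[0.467, -0.703, 0.536], [-0.884, -0.372, 0.282], [0.002, -0.606, -0.796]]
force: [-0.2, -0.3, -0.7]
opening: 0.988
```

View pics/s11o.png

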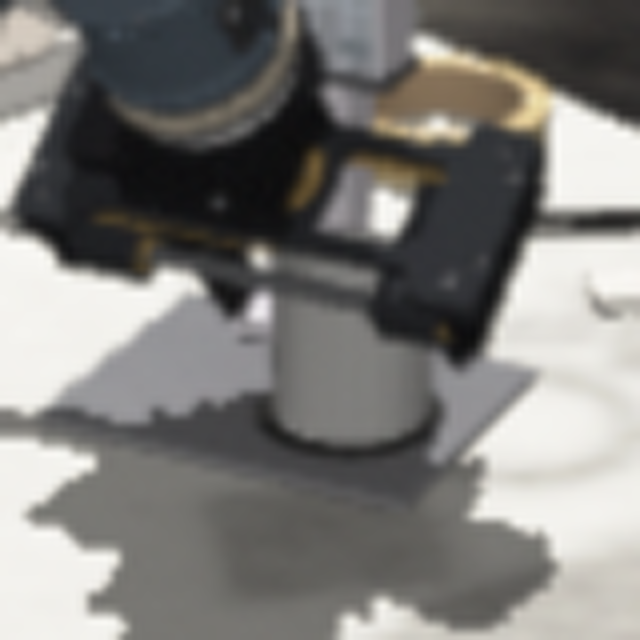

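```bash
python3 -m crank '[[[0,0.4,-0.3],[0,0,0]],[[0,0.8,-0.6],[0,0,0]],[[0,1.2,-0.9],[0,0,0]],[[0,1.6,-1.2],[0,0,0]],[[0,1.6,-1.2],[0,0,0]],[[0,1.6,-1.2],[0,0,0]],[[0,1.2,-0.9],[0,0,0]],[[0,0.8,-0.6],[0,0,0]],[[0,0,0],[0,0,0]]]' -1
python3 - <<'E'
from go import *
import ov
s=capture("scene");c=capture("top");print(read_state()["joint_positions"].round(1))
ov.draw(s,[],270,180,350,260,8,"s12");crop(c,230,130,350,250,6,"t12")
E
```

```text
time_s: 11.5
position: [0.513, 0.1386, 0.0233]
tcp_rot: [[0.465, -0.706, 0.534], [-0.885, -0.371, 0.281], [-0.0, -0.603, -0.798]]
force: [0.3, 0.3, -0.6]
opening: 1.002
[-11.2  46.2 132.  139.6  35.9 -88.2]
```

View pics/s12.png

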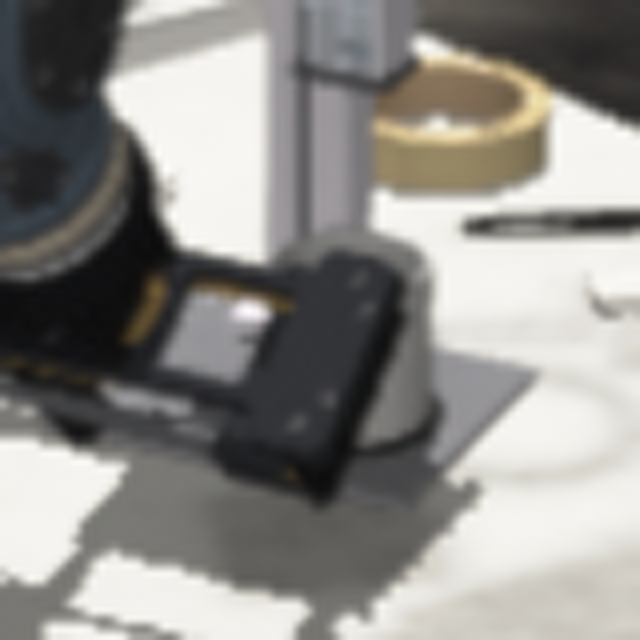

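View pics/t12.png

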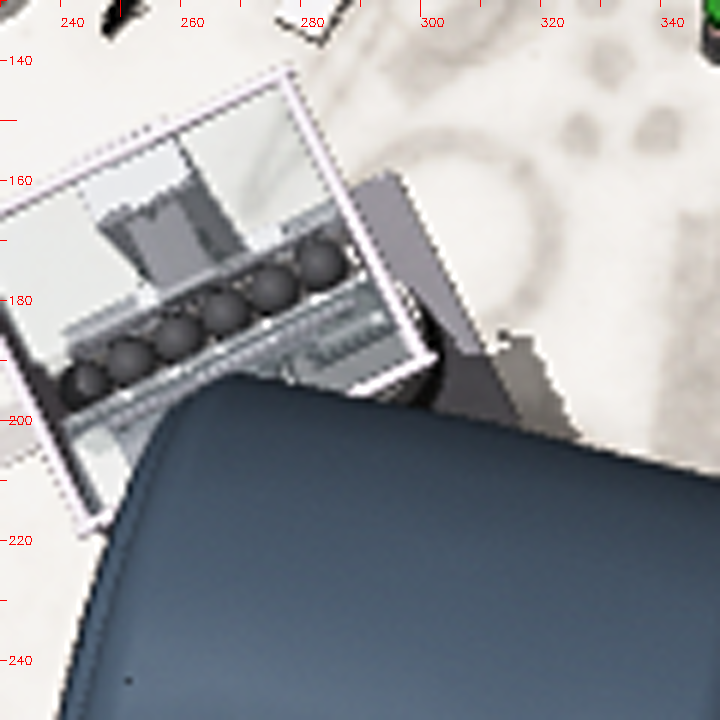

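```bash
cat > kin.py <<'E'
from go import *
from scipy.optimize import least_squares
from fk import D
Yr=lambda a:Rn.from_rotvec([0,a,0]).as_matrix();Zr=lambda a:Rn.from_rotvec([0,0,a]).as_matrix()
PP=np.array([.2742,-.0005,.1110,.5886,.1139,.3912,-.0007,.3306])
def fk(q):
    q=np.radians(q);z0,r0,s2,L2,a3,L3,b5,d6=PP
    R=Zr(q[0]);o=R@[r0,s2,z0];R=R@Yr(q[1]);e=o+R@[0,0,L2];R=R@Yr(q[2]);w=e+R@[a3,0,L3]
    R=R@Zr(q[3])@Yr(q[4]);t=w+R@[b5,0,d6];return t,R@Zr(q[5]),w,e
RF=None
def fixed():
    s=read_state();return fk(s["joint_positions"])[1].T@np.array(s["tcp_rot"])
lo=np.array([-176.69,-43.24,12.49,-82,0,-163.58]);hi=np.array([176.69,126.21,139.97,262,151.66,163.58])
def ik(p,R,q0,RF):
    def f(q):
        t,Rr,_,_=fk(q);return np.concatenate([(t-p)*10,Rn.from_matrix(Rr@RF@R.T).as_rotvec()*3,(q-q0)*1e-5])
    r=least_squares(f,np.clip(q0,lo+.01,hi-.01),bounds=(lo,hi));return r.x,np.abs(r.fun[:6]).max()
E
python3 - <<'E'
from kin import *
s=read_state();RF=fixed();print(RF.round(3)); t,R,w,e=fk(s["joint_positions"]);print(t-s["position"],w,e)
K=np.array([.526,.326,0])
t=np.radians(0)
for sg in(1,-1):
    x=HX*sg; z=np.array([0,0,-1.]);Rg=np.stack([x,np.cross(z,x),z],1)
    for q0 in([20,30,82,0,67,-10],[20,30,82,0,67,80],[20,30,82,0,67,-120]):
        q,err=ik(K+[0,0,.238],Rg,np.array(q0,float),RF);print(sg,q.round(1),err)
    print(Rn.from_matrix(np.array(s["tcp_rot"]).T@Rg).as_rotvec())
E
```

```text
[[-1.  0. -0.]
 [ 0. -1.  0.]
 [ 0.  0.  1.]]
[ 8.20686776e-05 -6.68615376e-05 -1.68967711e-04] [0.33831826 0.04621723 0.2870582 ] [0.4376976  0.02655561 0.68170717]
1 [21.5 27.4 80.4  0.  72.2 -6.3] 1.2789352028478547e-08
1 [21.5 27.4 80.4 -0.  72.2 -6.3] 1.6490416286902042e-07
1 [21.5 27.4 80.4  0.  72.2 -6.3] 2.170688132826794e-07
[-0.50790022 -0.51043099 -1.50979158]
-1 [  29.4   27.6   82.3  -10.9   68.3 -163.6] 0.5698375519817038
-1 [ 17.8  26.6  82.2   4.7  70.8 163.6] 0.2562044766564852
-1 [  29.4   27.6   82.3  -10.9   68.3 -163.6] 0.5698373195595215
[-0.51048241  0.50795138  1.51051931]
```

```bash
cat > sim.py <<'E'
from kin import *
from scipy.spatial.transform import Slerp
def sim(wps,RF,q):
    s=read_state();p=np.array(s["position"]);R=np.array(s["tcp_rot"])
    for P,Rg,n in wps:
        sl=Slerp([0,1],Rn.from_matrix([R,Rg]));mx=0
        for i in range(1,n+1):
            a=i/n;qn,err=ik(p+(P-p)*a,sl(a).as_matrix(),q,RF);mx=max(mx,np.abs(qn-q).max()*10)
            if i%2==0 or i==n: print(i,qn.round(0),"err%.3f"%err,"rate",(np.abs(qn-q).max()*10).round(0),"w",fk(qn)[2].round(2),"e",fk(qn)[3].round(2))
            q=qn
        print("--",mx.round());p=P;R=Rg
E
python3 - <<'E'
from sim import *
s=read_state();RF=fixed();q=np.array(s["joint_positions"])
x=HX;z=np.array([0,0,-1.]);Rg=np.stack([x,np.cross(z,x),z],1)
K=np.array([.526,.326,.34]);Rc=np.array(s["tcp_rot"])
sim([(np.array([.46,.06,.33]),Rc,10),(K,Rg,14)],RF,q)
print("ALT");
sim([(np.array([.50,.10,.36]),Rc,10),(np.array([.54,.16,.42]),Rt(0),10),(K,Rg,14)],RF,q)
E
```

```text
2 [-14.  35. 133. 124.  29. -74.] err0.000 rate 90.0 w [0.33 0.03 0.35] e [0.36 0.02 0.75]
4 [-18.  24. 132.  97.  26. -47.] err0.000 rate 147.0 w [0.32 0.02 0.41] e [0.26 0.03 0.81]
6 [-22.  13. 129.  68.  30. -18.] err0.000 rate 137.0 w [ 0.3  -0.    0.47] e [0.16 0.06 0.85]
8 [-25.   3. 125.  50.  39.   0.] err0.000 rate 78.0 w [ 0.29 -0.02  0.53] e [0.08 0.09 0.86]
10 [-30.  -4. 119.  41.  51.  10.] err0.000 rate 59.0 w [ 0.28 -0.03  0.59] e [0.02 0.12 0.86]
-- 155.0
2 [-21.  -2. 114.  34.  53.  10.] err0.000 rate 43.0 w [ 0.32 -0.    0.61] e [0.02 0.11 0.86]
4 [-12.   1. 108.  27.  56.  10.] err0.000 rate 41.0 w [0.36 0.03 0.62] e [0.04 0.11 0.86]
6 [ -5.   5. 102.  21.  60.  10.] err0.000 rate 39.0 w [0.4  0.08 0.64] e [0.06 0.11 0.86]
8 [ 3.  9. 95. 15. 66.  7.] err0.000 rate 36.0 w [0.44 0.13 0.65] e [0.09 0.12 0.86]
10 [10. 13. 88. 10. 72.  4.] err0.000 rate 37.0 w [0.47 0.19 0.66] e [0.12 0.13 0.85]
12 [16. 18. 80.  5. 78. -0.] err0.000 rate 39.0 w [0.5  0.26 0.67] e [0.14 0.16 0.83]
14 [21. 23. 72.  0. 85. -6.] err0.000 rate 40.0 w [0.53 0.33 0.67] e [0.17 0.19 0.82]
-- 44
[... 820 characters left out ...]

10 [ 5. 15. 71.  0. 93. 67.] err0.000 rate 52.0 w [0.54 0.16 0.75] e [0.14 0.12 0.84]
-- 86.0
2 [ 8. 16. 72. -0. 92. 57.] err0.000 rate 52.0 w [0.54 0.18 0.74] e [0.15 0.13 0.84]
4 [10. 17. 72. -0. 91. 47.] err0.000 rate 52.0 w [0.54 0.21 0.73] e [0.15 0.14 0.84]
6 [12. 18. 73. -0. 89. 36.] err0.000 rate 52.0 w [0.53 0.23 0.72] e [0.15 0.15 0.83]
8 [15. 19. 73. -0. 88. 26.] err0.000 rate 53.0 w [0.53 0.25 0.7 ] e [0.16 0.16 0.83]
10 [17. 20. 73. -0. 87. 15.] err0.000 rate 53.0 w [0.53 0.28 0.69] e [0.16 0.17 0.83]
12 [19. 21. 72. -0. 86.  4.] err0.000 rate 53.0 w [0.53 0.3  0.68] e [0.17 0.18 0.82]
14 [21. 23. 72. -0. 85. -6.] err0.000 rate 53.0 w [0.53 0.33 0.67] e [0.17 0.19 0.82]
-- 53.0
```

```bash
python3 - <<'E'
from sim import *
s=read_state();RF=fixed();q=np.array(s["joint_positions"])
x=HX;z=np.array([0,0,-1.]);Rg=np.stack([x,np.cross(z,x),z],1)
K=np.array([.526,.326,.40]);Rc=np.array(s["tcp_rot"]);W=np.array([.47,.08,.40])
sim([(W,Rc,24),(W,Rg,14),(K,Rg,10)],RF,q)
print(Rc.T@(W-s["position"])*100/24,Rn.from_matrix(Rc.T@Rg).as_rotvec()/14)
E
```

```text
2 [-12.  41. 132. 133.  32. -82.] err0.000 rate 36.0 w [0.33 0.04 0.32] e [0.4  0.03 0.72]
4 [-13.  35. 132. 124.  29. -72.] err0.000 rate 51.0 w [0.33 0.04 0.35] e [0.35 0.03 0.76]
6 [-14.  29. 131. 112.  26. -60.] err0.000 rate 68.0 w [0.33 0.03 0.38] e [0.31 0.04 0.79]
8 [-15.  24. 130.  97.  25. -44.] err0.000 rate 81.0 w [0.32 0.03 0.41] e [0.26 0.05 0.81]
10 [-16.  18. 129.  81.  25. -27.] err0.000 rate 81.0 w [0.32 0.02 0.44] e [0.21 0.06 0.83]
12 [-17.  13. 127.  67.  28. -13.] err0.000 rate 69.0 w [0.32 0.02 0.48] e [0.16 0.07 0.85]
14 [-19.   8. 125.  56.  32.  -1.] err0.000 rate 53.0 w [0.31 0.01 0.51] e [0.11 0.08 0.86]
16 [-20.   4. 123.  48.  37.   7.] err0.000 rate 39.0 w [0.31 0.01 0.54] e [0.07 0.09 0.86]
18 [-21.   0. 120.  43.  42.  13.] err0.000 rate 29.0 w [0.3  0.   0.57] e [0.04 0.1  0.86]
20 [-22.  -3. 117.  39.  47.  18.] err0.000 rate 27.0 w [ 0.3 -0.   0.6] e [0.01 0.12 0.86]
22 [-23.  -6. 114.  36.  53.  21.] err0.000 rate 27.0 w [ 0.3  -0.01  0.63] e [-0.01  0.13  0.86]
24 [-25.  -9. 111.  34.  58.  24.] err0.000 rate 27.0 w [ 0.29 -0.01  0.66] e [-0.03  
[... 513 characters left out ...]
86. -24.] err0.000 rate 39.0 w [0.46 0.05 0.73] e [0.07 0.1  0.86]
14 [ -4.   7.  85.   0.  88. -32.] err0.000 rate 40.0 w [0.47 0.08 0.73] e [0.08 0.11 0.86]
-- 47.0
2 [  2.  10.  82.   0.  89. -26.] err0.000 rate 29.0 w [0.48 0.13 0.73] e [0.09 0.11 0.85]
4 [  8.  12.  79.   0.  89. -20.] err0.000 rate 27.0 w [0.49 0.18 0.73] e [0.11 0.13 0.85]
6 [ 13.  15.  75.   0.  90. -15.] err0.000 rate 25.0 w [0.5  0.23 0.73] e [0.12 0.14 0.84]
8 [ 17.  18.  71.   0.  91. -10.] err0.000 rate 22.0 w [0.51 0.28 0.73] e [0.14 0.16 0.83]
10 [21. 21. 66.  0. 93. -6.] err0.000 rate 26.0 w [0.53 0.33 0.73] e [0.16 0.18 0.82]
-- 30.0
[ 0.13236296 -0.72596497 -1.41752702] [-0.03627859 -0.03645936 -0.10784226]
```

```bash
python3 -m crank '[[[0.1,-0.4,-0.8],[0,0,0]],[[0.13,-0.73,-1.42],[0,0,0]],[[0.13,-0.73,-1.42],[0,0,0]],[[0.13,-0.73,-1.42],[0,0,0]],[[0.13,-0.73,-1.42],[0,0,0]],[[0.13,-0.73,-1.42],[0,0,0]],[[0.13,-0.73,-1.42],[0,0,0]],[[0.13,-0.73,-1.42],[0,0,0]],[[0.13,-0.73,-1.42],[0,0,0]],[[0.13,-0.73,-1.42],[0,0,0]],[[0.13,-0.73,-1.42],[0,0,0]],[[0.13,-0.73,-1.42],[0,0,0]]]' -1
python3 -m crank '[[[0.13,-0.73,-1.42],[0,0,0]],[[0.13,-0.73,-1.42],[0,0,0]],[[0.13,-0.73,-1.42],[0,0,0]],[[0.13,-0.73,-1.42],[0,0,0]],[[0.13,-0.73,-1.42],[0,0,0]],[[0.13,-0.73,-1.42],[0,0,0]],[[0.13,-0.73,-1.42],[0,0,0]],[[0.13,-0.73,-1.42],[0,0,0]],[[0.13,-0.73,-1.42],[0,0,0]],[[0.13,-0.73,-1.42],[0,0,0]],[[0.13,-0.73,-1.42],[0,0,0]],[[0.1,-0.4,-0.8],[0,0,0]]]' -1
python3 - <<'E'
from sim import *
s=read_state();print(s["position"],s["joint_positions"].round(1))
import ov
c=capture("top");s=capture("scene")
ov.draw(s,[],260,170,360,260,8,"s13");crop(c,190,120,350,240,5,"t13")
E
```

```text
time_s: 12.8
position: [0.493, 0.1108, 0.207]
tcp_rot: [[0.467, -0.702, 0.537], [-0.884, -0.374, 0.281], [0.004, -0.606, -0.796]]
force: [-0.2, 0.5, -0.2]
opening: 1.001
time_s: 14.0
position: [0.4714, 0.0824, 0.3891]
tcp_rot: [[0.467, -0.702, 0.538], [-0.884, -0.374, 0.28], [0.005, -0.607, -0.795]]
force: [-0.2, 0.1, 0.3]
opening: 1.003
[0.47143964 0.08244715 0.3891443 ] [-24.1  -7.8 111.8  34.9  56.1  23.2]
```

View pics/s13.png

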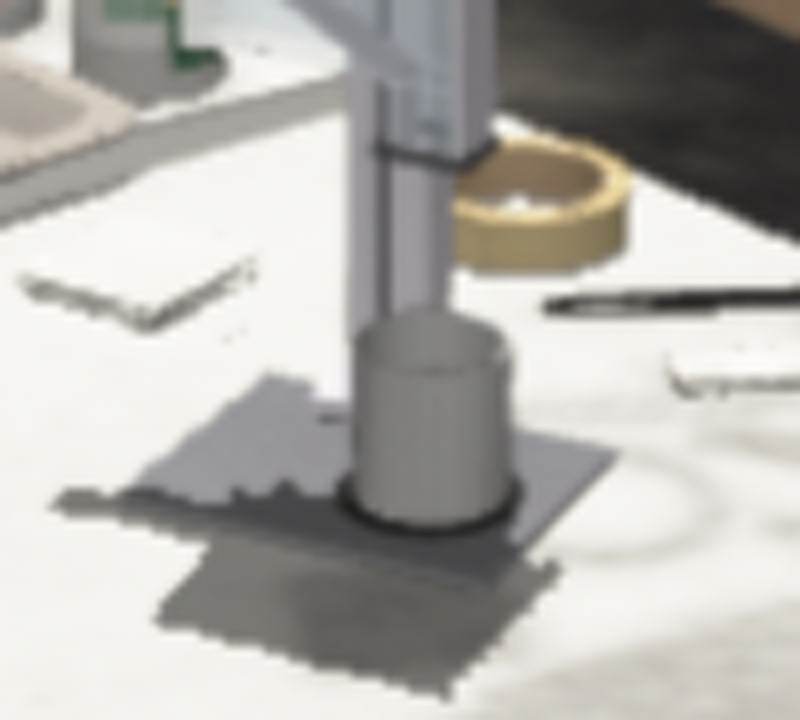

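View pics/t13.png

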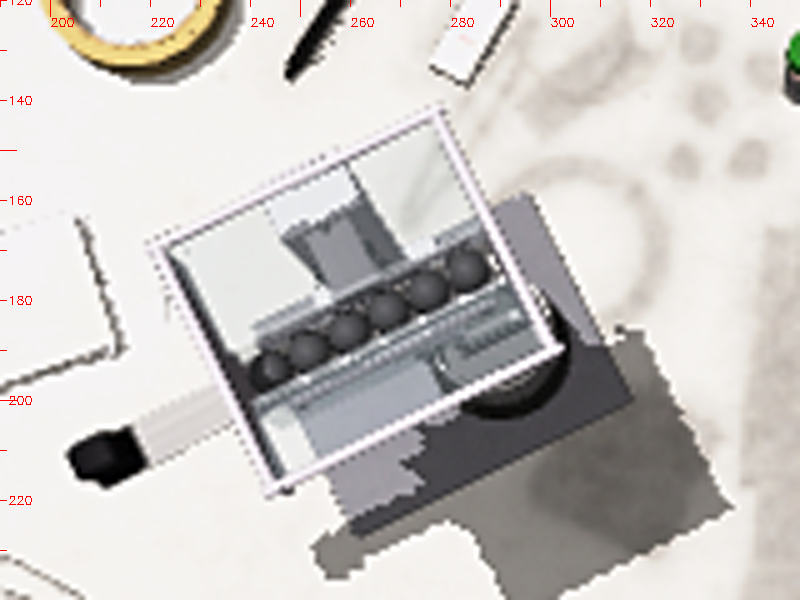

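```bash
python3 -m crank '[[[0,0,0],[-0.036,-0.0365,-0.108]],[[0,0,0],[-0.036,-0.0365,-0.108]],[[0,0,0],[-0.036,-0.0365,-0.108]],[[0,0,0],[-0.036,-0.0365,-0.108]],[[0,0,0],[-0.036,-0.0365,-0.108]],[[0,0,0],[-0.036,-0.0365,-0.108]],[[0,0,0],[-0.036,-0.0365,-0.108]],[[0,0,0],[-0.036,-0.0365,-0.108]],[[0,0,0],[-0.036,-0.0365,-0.108]],[[0,0,0],[-0.036,-0.0365,-0.108]],[[0,0,0],[-0.036,-0.0365,-0.108]],[[0,0,0],[-0.036,-0.0365,-0.108]]]' -1
python3 -m crank '[[[0,0,0],[-0.036,-0.0365,-0.108]],[[0,0,0],[-0.036,-0.0365,-0.108]],[[0,0,0],[0,0,0]],[[0,0,0],[0,0,0]]]' -1
python3 - <<'E'
from sim import *
x=HX;z=np.array([0,0,-1.]);Rg=np.stack([x,np.cross(z,x),z],1)
to([.526,.326,.36],Rg);s=read_state();print(s["tcp_rot"].round(4),s["joint_positions"].round(1))
c=capture("top")
# knob: overlay candidates
H=np.array([.5817,.2221,0])
for y in(.116,.120,.124):print(y,H+HY*y)
L=[]
for b in (np.array([.5258,.3260,0]),):
  for z in(.258,.229):
    L.append([b+HX*i+HY*j+[0,0,z+(-j*.1228 if z<.25 else 0)] for i,j in((-.008,-.01),(.008,-.01),(.008,.01),(-.008,.01),(-.008,-.01))])
import ov;ov.draw(c,L,190,190,240,230,14,"k1")
E
```

```text
time_s: 15.3
position: [0.4713, 0.0826, 0.3861]
tcp_rot: [[0.961, 0.275, 0.039], [0.27, -0.958, 0.095], [0.063, -0.081, -0.995]]
force: [0.3, -0.2, 0.1]
opening: 1.003
time_s: 15.7
position: [0.4712, 0.0829, 0.3863]
tcp_rot: [[0.884, 0.468, -0.001], [0.468, -0.884, 0.004], [0.001, -0.004, -1.0]]
force: [0.2, 0.6, -0.7]
opening: 1.002
pos [0.4712 0.0829 0.3863] tool shift cm [ 16.23 -18.9    2.71] dist 25.06
rotvec [-0.0036 -0.0009  0.0021]
[[ 8.836e-01  4.683e-01 -8.000e-04]
 [ 4.683e-01 -8.836e-01  3.600e-03]
 [ 9.000e-04 -3.600e-03 -1.000e+00]] [ -3.6   8.1  85.8   0.2  86.2 -31.5]
0.116 [0.52759915 0.32471139 0.        ]
0.12 [0.5257336  0.32824972 0.        ]
0.124 [0.52386806 0.33178804 0.        ]
```

View pics/k1.png

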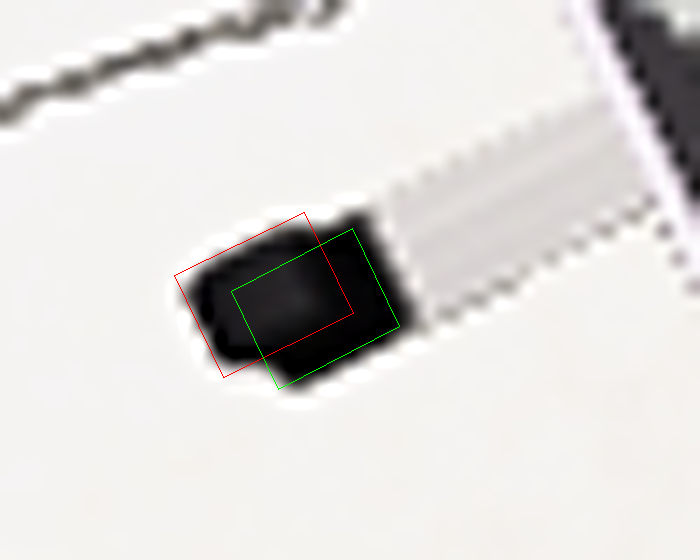

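```bash
python3 -m crank '[[[1,-1.13,0],[0,0,0]],[[1.8,-2,0.3],[0,0,0]],[[2,-2.4,0.3],[0,0,0]],[[2,-2.4,0.3],[0,0,0]],[[2,-2.4,0.3],[0,0,0]],[[2,-2.4,0.3],[0,0,0]],[[2,-2.3,0.3],[0,0,0]],[[1.7,-1.9,0.3],[0,0,0]],[[1.1,-1.2,0.3],[0,0,0]],[[0.6,-0.6,0.3],[0,0,0]],[[0,0,0],[0,0,0]],[[0,0,0],[0,0,0]]]' -1
python3 - <<'E'
from sim import *
x=HX;z=np.array([0,0,-1.]);Rg=np.stack([x,np.cross(z,x),z],1)
to([.5265,.3243,.238],Rg)
c=capture("top");crop(c,160,130,320,280,5,"t14")
s=capture("scene");crop(s,220,80,350,180,6,"s14")
p=read_state()["position"];Rc=read_state()["tcp_rot"]
for cam in(c,s): print(proj(cam,[p,p+Rc[:,0]*.0435,p-Rc[:,0]*.0435]).round(1).tolist())
E
```

```text
time_s: 16.95
position: [0.5267, 0.323, 0.3608]
tcp_rot: [[0.884, 0.468, 0.0], [0.468, -0.884, 0.002], [0.001, -0.002, -1.0]]
force: [-0.8, 0.2, 0.7]
opening: 0.993
pos [0.5267 0.323  0.3608] tool shift cm [ 0.03 -0.1  12.28] dist 12.28
rotvec [-0.0018 -0.0011  0.0023]
[[194.7, 205.7], [183.9, 183.2], [205.5, 228.4]]
[[265.1, 111.6], [272.7, 108.5], [257.1, 114.8]]
```

View pics/t14.png

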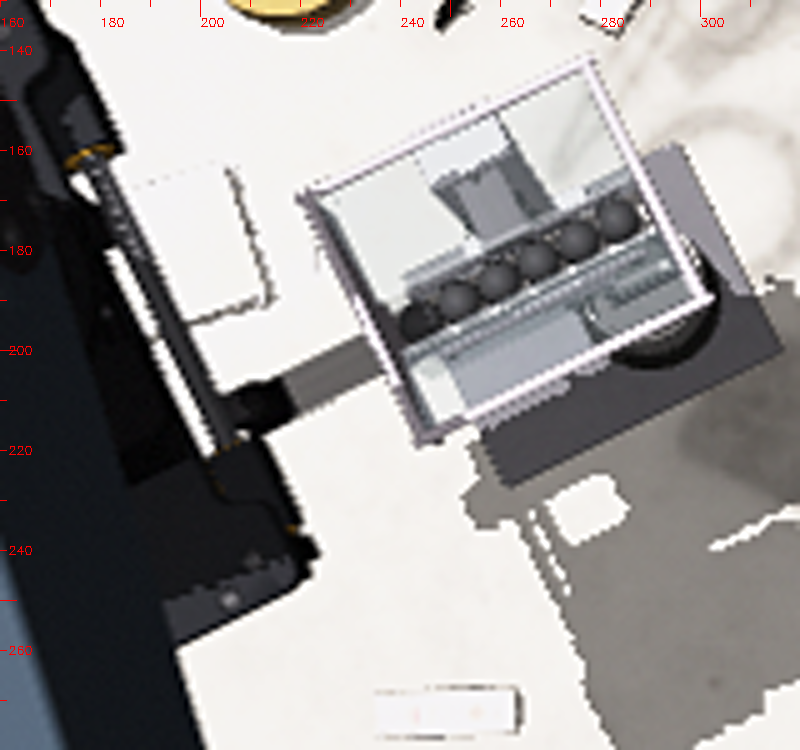

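View pics/s14.png

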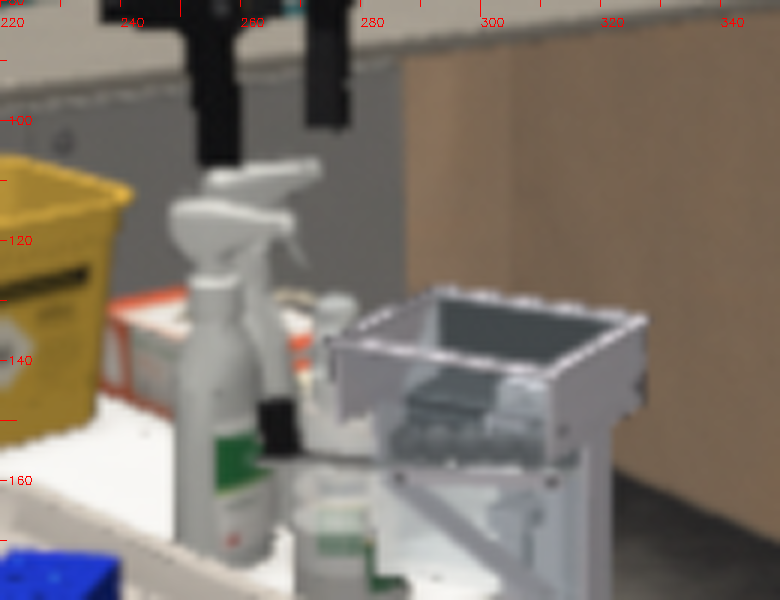

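```bash
python3 - <<'E'
from sim import *
s=capture("scene")
K=np.array([.5265,.3243,0])
print(proj(s,[K+[0,0,.258],K+[0,0,.228]]).round(1).tolist())
H=np.array([.5817,.2221,0])
print(proj(s,[H+HX*a*.053+HY*b*.06+[0,0,.312] for a,b in((-1,-1),(1,-1),(1,1),(-1,1))]).round(1).tolist())
p=read_state()["position"];Rc=np.array(read_state()["tcp_rot"])
for z in (0,-.01,-.02,-.07): print(z,proj(s,[p+Rc@[a*.051,b*.008,z] for a in(-1,1) for b in(-1,1)]).round(1).tolist())
E
```

```text
[[266.0, 145.2], [266.4, 154.7]]
[[310.3, 140.5], [326.7, 131.1], [290.8, 125.9], [272.6, 134.7]]
0 [[253.2, 115.0], [258.0, 115.7], [271.7, 107.6], [276.3, 108.2]]
-0.01 [[253.1, 111.5], [257.9, 112.2], [271.6, 104.3], [276.2, 104.9]]
-0.02 [[252.9, 108.1], [257.7, 108.7], [271.5, 101.0], [276.1, 101.6]]
-0.07 [[252.0, 90.3], [256.9, 90.9], [271.0, 84.2], [275.6, 84.7]]
```

```bash
python3 -m crank '[[[0.03,-0.1,1],[0,0,0]],[[0,0,2],[0,0,0]],[[0,0,2.2],[0,0,0]],[[0,0,2.2],[0,0,0]],[[0,0,2],[0,0,0]],[[0,0,1.6],[0,0,0]],[[0,0,1],[0,0,0]],[[0,0,0.5],[0,0,0]],[[0,0,0],[0,0,0]],[[0,0,0],[0,0,0]]]' -1
python3 - <<'E'
from sim import *
x=HX;z=np.array([0,0,-1.]);Rg=np.stack([x,np.cross(z,x),z],1)
to([.5265,.3243,.233],Rg)
c=capture("top");crop(c,160,130,320,280,5,"t15")
s=capture("scene");crop(s,230,100,330,170,8,"s15")
E
```

```text
time_s: 18.1
position: [0.5272, 0.3255, 0.2366]
tcp_rot: [[0.883, 0.469, 0.002], [0.469, -0.883, 0.003], [0.003, -0.002, -1.0]]
force: [0.6, 0.7, -0.2]
opening: 1.0
pos [0.5272 0.3255 0.2366] tool shift cm [-0.12  0.07  0.36] dist 0.39
rotvec [-0.002  -0.0034  0.0032]
```

View pics/t15.png

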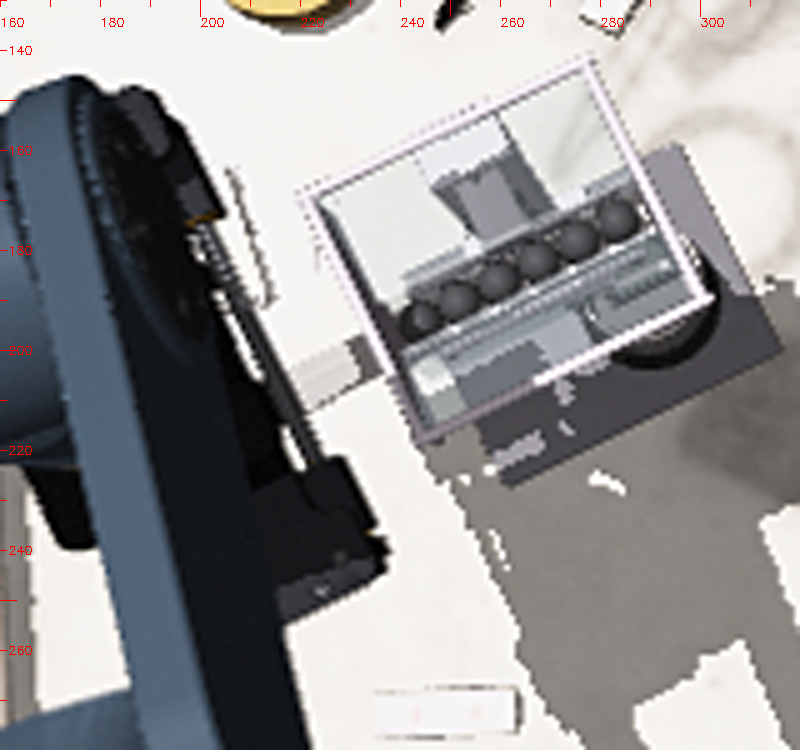

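View pics/s15.png

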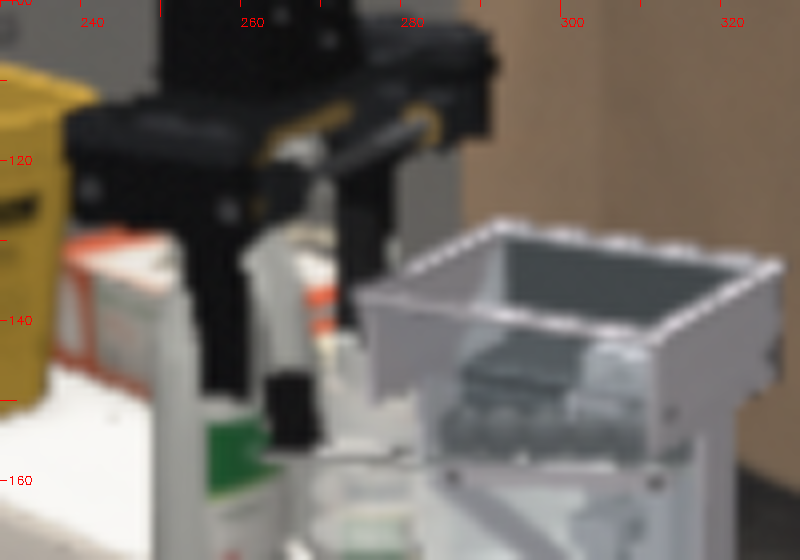

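```bash
python3 -m crank '[[[-0.1,0.05,0.3],[0,0,0]],[[0,0,0],[0,0,0]],[[0,0,0],[0,0,0]],[[0,0,0],[0,0,0]],[[0,0,0],[0,0,0]],[[0,0,0],[0,0,0]],[[0,0,0],[0,0,0]],[[0,0,0],[0,0,0]],[[0,0,0],[0,0,0]],[[0,0,0],[0,0,0]]]' 1
python3 - <<'E'
from sim import *
s=capture("scene");crop(s,230,100,330,170,8,"s16")
E
```

```text
time_s: 19.2
position: [0.5261, 0.3245, 0.2329]
tcp_rot: [[0.883, 0.469, 0.001], [0.469, -0.883, 0.003], [0.002, -0.002, -1.0]]
force: [-0.6, 0.4, 0.2]
opening: 0.172
```

View pics/s16.png

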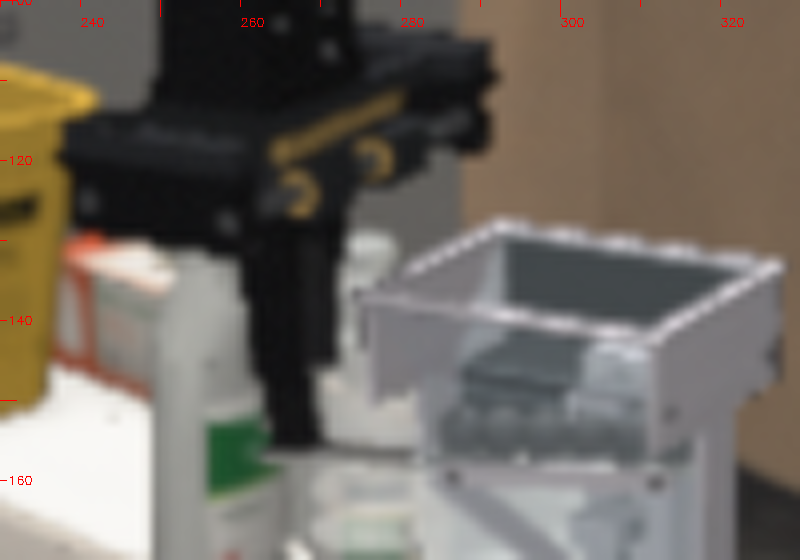

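```bash
python3 -m crank '[[[0,-0.3,0.04],[0,0,0]],[[0,-0.4,0.05],[0,0,0]],[[0,-0.4,0.05],[0,0,0]],[[0,-0.4,0.05],[0,0,0]],[[0,-0.4,0.05],[0,0,0]],[[0,0,0],[0,0,0]]]' 1
python3 - <<'E'
from sim import *
c=capture("top");crop(c,160,130,320,280,5,"t17")
s=capture("scene");crop(s,230,100,330,170,8,"s17")
E
```

```text
time_s: 19.85
position: [0.5167, 0.3422, 0.2304]
tcp_rot: [[0.883, 0.47, 0.0], [0.47, -0.883, 0.004], [0.002, -0.003, -1.0]]
force: [0.0, 1.2, -0.0]
opening: 0.147
```

View pics/t17.png

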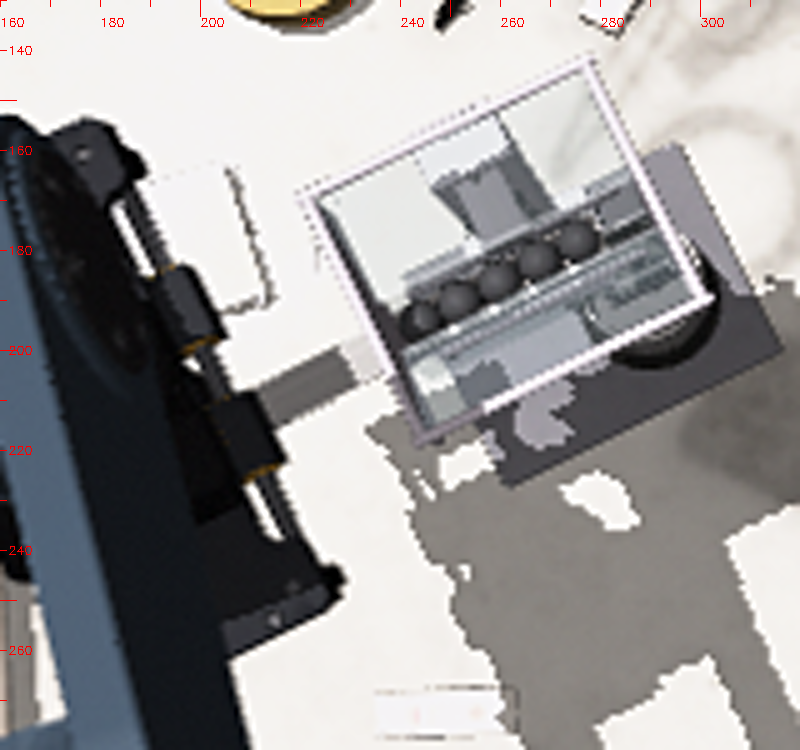

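View pics/s17.png

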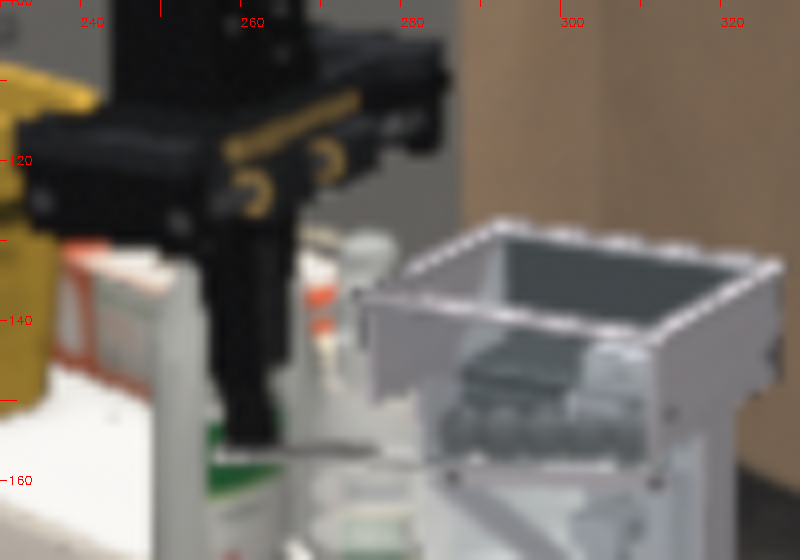

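```bash
python3 -m crank '[[[0,-0.3,0.04],[0,0,0]],[[0,-0.45,0.05],[0,0,0]],[[0,-0.45,0.05],[0,0,0]],[[0,-0.4,0.05],[0,0,0]],[[0,-0.2,0.03],[0,0,0]],[[0,0,0],[0,0,0]]]' 1
python3 - <<'E'
from sim import *
c=capture("top");crop(c,160,130,320,280,5,"t18")
s=capture("scene");crop(s,230,100,330,170,8,"s18")
E
```

```text
time_s: 20.55
position: [0.5085, 0.3579, 0.2283]
tcp_rot: [[0.883, 0.47, 0.001], [0.47, -0.883, 0.004], [0.002, -0.003, -1.0]]
force: [1.3, -0.2, -0.6]
opening: 0.146
```

View pics/t18.png

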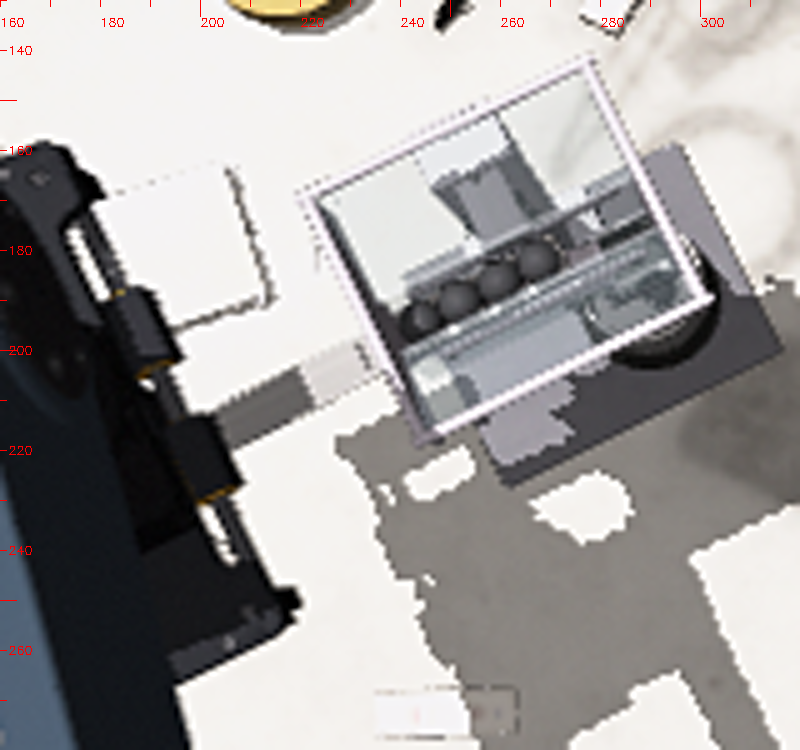

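View pics/s18.png

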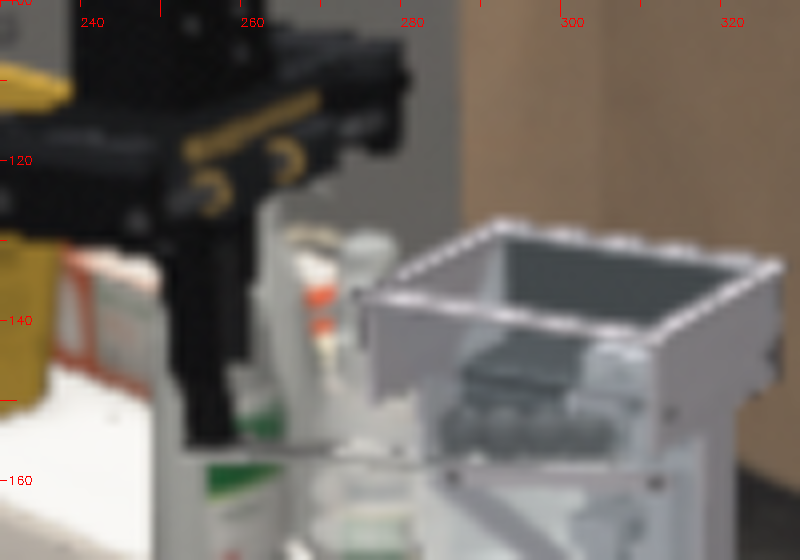

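```bash
python3 -m crank '[[[0,-0.3,0.04],[0,0,0]],[[0,-0.45,0.06],[0,0,0]],[[0,-0.45,0.06],[0,0,0]],[[0,-0.4,0.05],[0,0,0]],[[0,-0.3,0.03],[0,0,0]],[[0,0,0],[0,0,0]],[[0,0,0],[0,0,0]]]' 1
python3 - <<'E'
from sim import *
c=capture("top");crop(c,160,130,320,280,5,"t19")
s=capture("scene");crop(s,230,110,350,240,6,"s19")
E
```

```text
time_s: 21.35
position: [0.4995, 0.3748, 0.2259]
tcp_rot: [[0.883, 0.469, 0.0], [0.469, -0.883, 0.004], [0.002, -0.004, -1.0]]
force: [2.6, 1.5, -1.6]
opening: 0.146
```

View pics/t19.png

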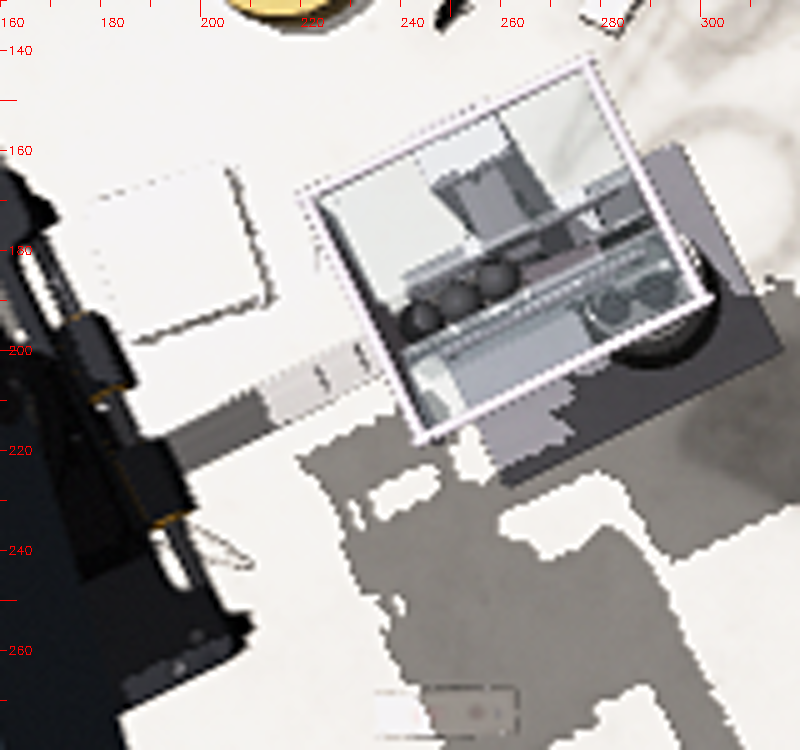

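View pics/s19.png

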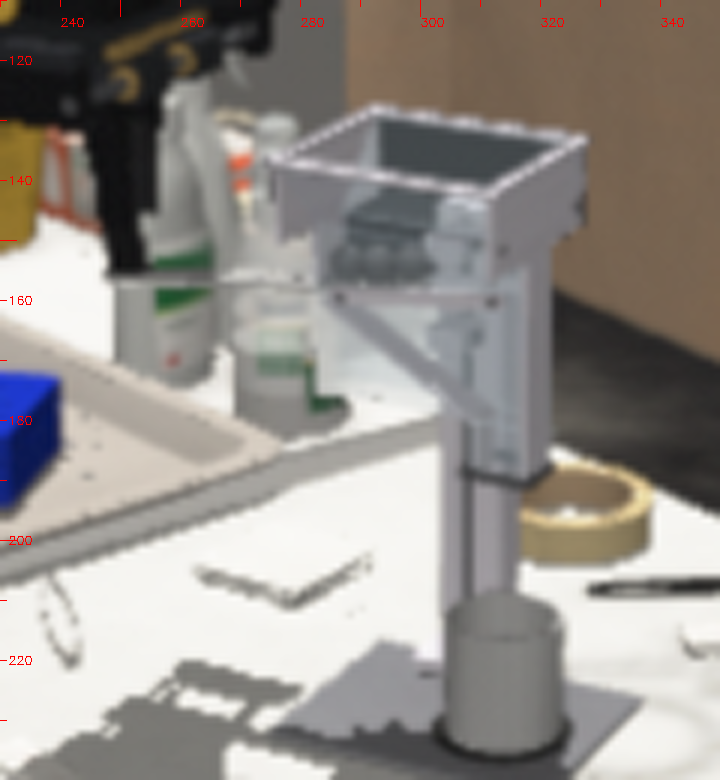

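```bash
python3 -m crank '[[[0,0.3,-0.04],[0,0,0]],[[0,0.6,-0.07],[0,0,0]],[[0,0.6,-0.07],[0,0,0]],[[0,0.6,-0.08],[0,0,0]],[[0,0.6,-0.07],[0,0,0]],[[0,0.6,-0.07],[0,0,0]],[[0,0.6,-0.08],[0,0,0]],[[0,0.6,-0.07],[0,0,0]],[[0,0.5,-0.06],[0,0,0]],[[0,0.4,-0.05],[0,0,0]],[[0,0.3,-0.03],[0,0,0]],[[0,0,0],[0,0,0]]]' 1
python3 -m crank '[[[0,0,0],[0,0,0]],[[0,0.1,-0.01],[0,0,0]],[[0,0,0],[0,0,0]]]' 1
```

```text
time_s: 22.65
position: [0.5261, 0.3242, 0.2329]
tcp_rot: [[0.883, 0.469, -0.0], [0.469, -0.883, 0.005], [0.002, -0.005, -1.0]]
force: [0.7, 4.7, -0.6]
opening: 0.147
time_s: 22.95
position: [0.5261, 0.3242, 0.2329]
tcp_rot: [[0.883, 0.469, -0.001], [0.469, -0.883, 0.006], [0.002, -0.005, -1.0]]
force: [-0.7, 7.0, 0.2]
opening: 0.145
```

```bash
python3 -m crank '[[[0,0.1,-0.01],[0,0,0]],[[0,0.1,-0.01],[0,0,0]],[[0,0,0],[0,0,0]]]' 1
python3 - <<'E'
from sim import *
c=capture("top");crop(c,160,130,320,280,5,"t20")
E
```

```text
time_s: 23.25
position: [0.5262, 0.3241, 0.2329]
tcp_rot: [[0.883, 0.469, -0.002], [0.469, -0.883, 0.009], [0.002, -0.009, -1.0]]
force: [-1.2, 11.0, -1.1]
opening: 0.143
```

View pics/t20.png

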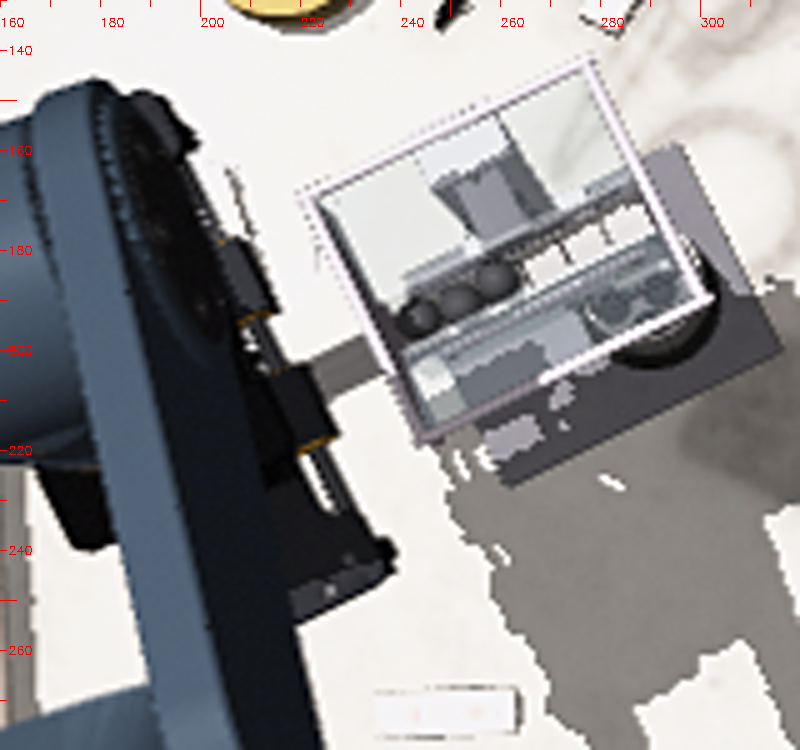

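```bash
python3 -m crank '[[[0,0,0],[0,0,0]],[[0,0,0],[0,0,0]],[[0,0,0],[0,0,0]],[[0,0,0],[0,0,0]],[[0,0,0],[0,0,0]],[[0,0,0],[0,0,0]]]' -1
python3 -m crank '[[[0,0,-0.5],[0,0,0]],[[0,0,-1],[0,0,0]],[[0,0,-2],[0,0,0]],[[0,0,-2.5],[0,0,0]],[[0,0,-2.5],[0,0,0]],[[0,0,-2.5],[0,0,0]],[[-1,0,-2],[0,0,0]],[[-2,-1,-1],[0,0,0]],[[-2.5,-2,0],[0,0,0]],[[-2.5,-2,0],[0,0,0]],[[-2.5,-2,0],[0,0,0]],[[-1,-1,0],[0,0,0]]]' -1
python3 -m crank '[[[0,0,0],[0,0,0]],[[0,0,0],[0,0,0]]]' -1
python3 - <<'E'
from sim import *
c=capture("top");crop(c,190,120,350,240,5,"t21")
s=capture("scene");crop(s,230,110,350,240,6,"s21")
E
```

```text
time_s: 23.9
position: [0.5279, 0.3204, 0.233]
tcp_rot: [[0.883, 0.469, 0.0], [0.469, -0.883, 0.002], [0.001, -0.002, -1.0]]
force: [-0.0, 0.0, 0.3]
opening: 0.605
time_s: 25.1
position: [0.3863, 0.3374, 0.3743]
tcp_rot: [[0.882, 0.471, 0.001], [0.471, -0.882, 0.004], [0.003, -0.003, -1.0]]
force: [0.1, -0.5, 0.6]
opening: 1.002
time_s: 25.3
position: [0.3899, 0.3374, 0.3736]
tcp_rot: [[0.883, 0.469, 0.003], [0.469, -0.883, 0.003], [0.004, -0.001, -1.0]]
force: [0.5, 0.3, -0.5]
opening: 1.003
```

View pics/t21.png

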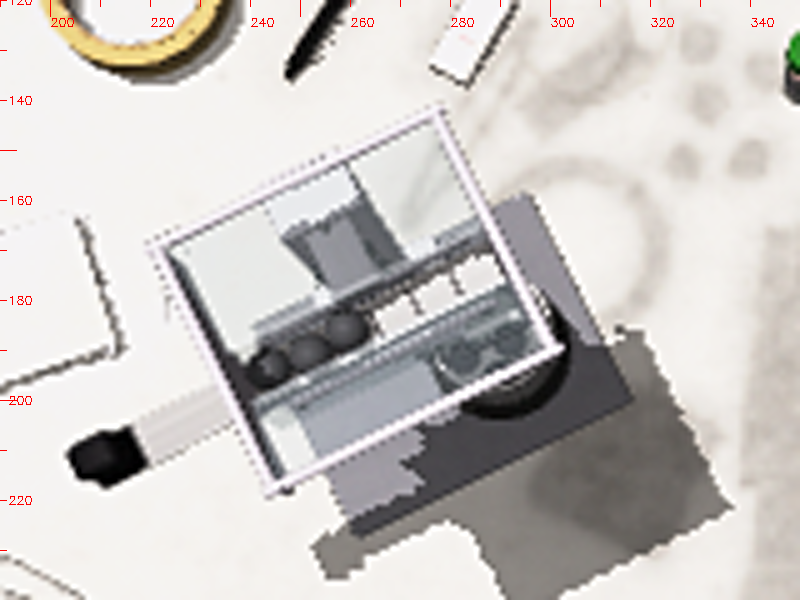

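View pics/s21.png

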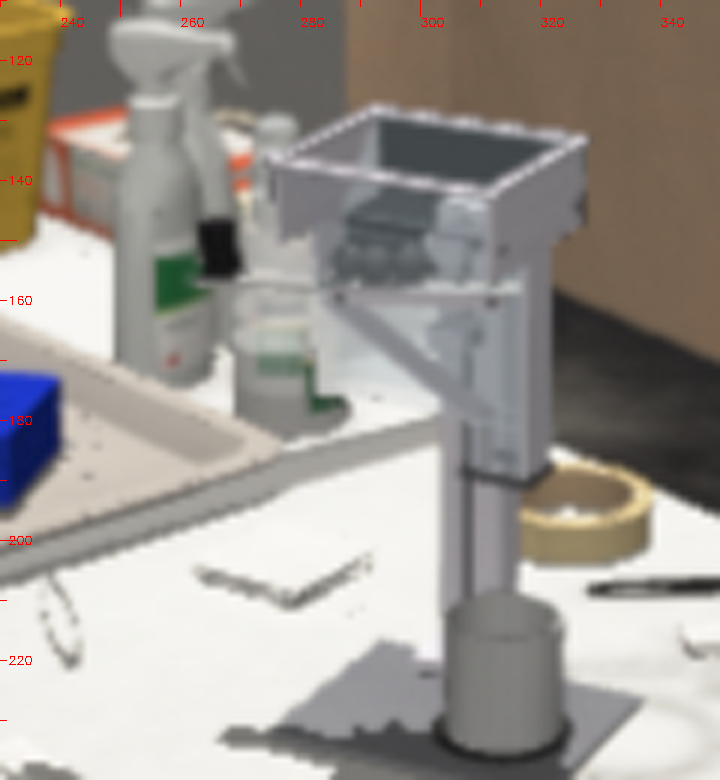

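```bash
python3 -c "
from rig import bot;print(bot.hand_in())"
```

```text
the job is handed in; nothing more can be done
None
```

The job is handed in at about 25.4 s of the 64 s allowed. By my checks all three steps were met, though no verdict was reported.

**What I did:** I gripped the jar with the tool leaned back 37°, stood it on the mat and let go. I then gripped the gate knob and drew the gate about 57 mm in three stages, with one ball dropping at each stage. I pushed it shut again, released it and backed the arm clear.

**Last checks:**
- **Jar:** it stands upright, centred on the mat to about 1–2 mm in the pictures, and did not visibly move when the balls fell.
- **Balls:** three are left in the hopper. Two can be seen inside the jar; the third is hidden by the spout, so I inferred it is there because three left the row.
- **Gate:** at the end of the push the knob stopped moving while the force rose to 11 N, so it is on its stop. From the top it appears in the same place as at the start. I could not read the gate value itself.
- **Bystanders:** the arm never went near the vials. The red vial was last in a picture while the jar was being gripped, and the last pictures show only the edge of the green vial. I was not sure which white object is the cassette. The flat white one at the robot's side was still in place when the gate was shut, but I did not check it after the arm backed away.

**Disagreements:**
- **Fingertips:** both cameras showed them about 12–25 mm short of the reported tool point.
- **Knob grip:** while I held the knob, the opening read 13–15 mm against its 16 mm width. The grip held throughout.

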